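Load and wind up the cheese press

ROBOT

A 6-joint arm with a two-finger parallel gripper is mounted at the origin on the work surface. World frame = base frame: x ahead of the robot, y to its left, z up, the work surface at z = 0. Lengths are in m, angles in rad, forces in N, time in s.
With the tool pointing down it reaches from about 0.3 to 0.875 m from the base axis. Payload 4.2 kg.
Tool frame: the origin (TCP) lies on the front face of the gripper's body, between the roots of the fingers; the fingertips stand manip.tips_ahead ahead of it and the grasp point (between the pads) lies 54 mm ahead of it (manip.tips_ahead is the distance from the TCP to the fingertips, in m); z points along the fingers, y is the line along which they close (so a half turn about z gives the same grasp; the last joint's range is limited). The gripper opens to 85 mm and grips with 20 to 120 N. Pads are 22 mm wide; open, the fingers measure 114 mm over their backs; the gripper's body (76 mm by 85 mm) begins 54 mm behind the grasp point. The pads swing forward as they close: fully open they stand 13 mm farther back than shut.
Start: joints at [-1.251, 0.32, 1.565, -0, 1.257, -0.02], TCP at [0.192, -0.542, 0.304] pointing down, gripper open.
Joint ranges: [-3.11, 3.11], [-0.84, 2.01], [0.21, 2.61], [-1.34, 4.49], [0.05, 2.63], [-2.56, 2.56]. Speed limits (rad/s): [2.57, 2.57, 3.14, 3.14, 3.14, 3.14].

INTERFACE

Orientations are given as a unit quaternion [w, x, y, z].
In Python, from rig import observe, imaging, hand_in, manip gives the robot as it stands.
- The arm moves only by the tool send_rows, never from a script. Its argument "targets" is text: rows parted by semicolons, each of 5 numbers parted by spaces: the closure, from 0 (fully open) to 1 (shut), then the shift along the tool's x, y, z in m, then the turn about the tool's z in rad. A call has exactly 5 rows; each row shifts and turns the commanded pose from where the row before left it, along the tool's axes as they then stand; what a row does not reach is not made up. A row lasts 1/8 s, in which the tool goes at most 62.5 mm and 10.7 degrees, less where a joint would pass 70% of its speed; a pose out of reach is approached as far as the arm can. A call is refused whole if a number of a shift passes 0.0625 or a number of a turn 0.188, either way. A call with a gripper value outside its range is refused whole. The fingers move at their own pace and stop on an object; the grip force is fixed at half the most. Time passes only in rows, so rows that do not move let the fingers close, or fill a call up. It gives the time, the measured TCP pose, the force, the opening and the grip force at its end, in the units of the state.
- observe(): the state, without advancing time (a new reading comes with each control period).
- imaging.grab_frame(name): name is "scene" or "top"; returns a dict with "img" (420x560x3 uint8, blue, green, red), "depth" (420x560 float32, m along the optical axis (not along the pixel's ray), 0 where there is no reading), "fx", "fy", "cx", "cy" (pixels), "cam_to_world" (4x4, takes a point from camera to world coordinates). Camera axes: x right, y down, z forward; pixel columns grow to the right and rows downward; lengths in m; the calibration is good to about 2 mm. A picture is of the moment at which its call begins.
- hand_in(): hands the job in; it is judged then, once.
Trained networks look in a picture, given as the dict that the camera call returned (one of the last four; its "shot" number tells which), for a name from the list of things; names that differ only in an ending like _2 or _b are one class to them, and where a whole thing is asked for, a point or a joint stands for the part that bears it (a point fixed in the world has none). Each returns a list of dicts, best first, with "conf" (0 to 1); they miss things now and then, are a little off and sometimes report something else, mostly with a low value. They report only what shows in the picture. A call takes as long as a camera call. They do not tell look-alikes from the thing itself.
- imaging.spot_in(picture, thing): "box" ([left, top, right, bottom] in pixels, round what is visible of it).
- imaging.spot_point(picture, thing): "pixel" ([row, column] in pixels: a listed point, or the origin of a listed thing).
The state is a dict: "time": time; "qpos": joint angles; "joint_vel": joint speeds; "joint_torque": joint torques, N m; "tool_pos": TCP position; "tcp_rot": TCP orientation; "force": force on the tool from outside, world axes, zero at the start; "torque": the same for the moment, N m; "opening": finger opening in m; "grip_force": force on a finger pad.
Only numpy, scipy, OpenCV 4.12 (cv2) and the standard library are available. Lean on these libraries where they do the work, as an engineer would, in place of code of your own. Each camera call takes 0.05 s, during which the arm holds its last target. There are 200 camera calls.

TASK

Get the cheese press going: stack every filled mould that is there, lids up, squarely one on top of the other on the outline marked on the paddle board standing at the mouth of the press, then slide the loaded paddle in under the screw until it is fully home against both back stops and the side rail, and slide the whey dish in under the spout. Only then wind the handwheel down (clockwise) onto the stack until the spring is firm and the gauge pin stands level with the top of the gauge arm, and let go. Leave the salad bowl, salt cellar and jar where they are.

Things in the scene. Friction and masses are not known exactly. Their poses are not given: they have to be found in the camera images.
- press: table cheese press, fixed: steel deck 275 x 230 mm, its top 28 mm above the worktop, two 20 mm posts at press (0, +-98 mm), a wooden beam 34 mm wide across them (194 to 216 mm high; post nuts to 226), screw and handwheel above. Origin on the worktop under the screw axis; x is the way the paddle slides in, y along the beam, z up. Deck from x = -200 (open mouth) to +75 mm
- home (a point): point on top of the deck on the screw axis, axes as the press: the paddle's origin lies here when the paddle is fully home against back stops and side rail, square with the press
- backstop (a point): midway between the two steel back stops (24 mm wide, at press y = +-32 mm), on the line of their faces (press x = +62 mm), 37 mm above the worktop; stops stand 18 mm above the deck
- siderail (a point): middle of the face of the steel side rail, at press y = -52 mm, 37 mm above the worktop; straight from press x = -55 to +55 mm, its end towards the mouth (to x = -84 mm) flares outward as a lead-in; 18 mm above the deck. On the +y side there is no rail, only the post
- spout (a point): underside of the drain spout, 24 mm above the worktop, at press x = +115 mm, y = 0. The spout is a steel trough 23 mm wide from the deck's edge (x = +75) to x = +122 mm, top 32 mm high; the dish belongs on the worktop under this point and goes below the spout with 6 mm to spare, so it is slid in along the worktop from beyond the end or from a side
- paddle: loose paddle board of darker wood, 0.25 kg, 14 mm thick: pad 124 (x) x 104 mm (y), origin at the centre of the pad's underside; handle 28 mm wide (y) from x = -62 to -138 mm. A dark outline (108 x 70 mm, long side along x) centred on top marks where the moulds stand. Starts on the deck at the mouth, about 135 mm short of home, handle pointing away from the press; only slide it
- mould0: slab-cheese mould, closed: white slotted plastic tray with a pale wooden follower lid, a rigid block 104 (x) x 64 (y) x 24 mm (z), 0.17 kg; origin at the centre of its underside, z up out of the lid. Starts lid up on the draining board (top 12 mm above the worktop). Two to four of the four moulds are there (None = absent).
- mould1: slab-cheese mould, closed: white slotted plastic tray with a pale wooden follower lid, a rigid block 104 (x) x 64 (y) x 24 mm (z), 0.17 kg; origin at the centre of its underside, z up out of the lid. Starts lid up on the draining board (top 12 mm above the worktop). Two to four of the four moulds are there (None = absent).
- mould2: slab-cheese mould, closed: white slotted plastic tray with a pale wooden follower lid, a rigid block 104 (x) x 64 (y) x 24 mm (z), 0.17 kg; origin at the centre of its underside, z up out of the lid. Starts lid up on the draining board (top 12 mm above the worktop). Two to four of the four moulds are there (None = absent).
- mould3: slab-cheese mould, closed: white slotted plastic tray with a pale wooden follower lid, a rigid block 104 (x) x 64 (y) x 24 mm (z), 0.17 kg; origin at the centre of its underside, z up out of the lid. Starts lid up on the draining board (top 12 mm above the worktop). Two to four of the four moulds are there (None = absent).
- dish: whey dish: small round steel dish, 60 mm across and 18 mm high, 0.08 kg, loose on the worktop; origin at the centre of its underside
- wheel (a joint): turn of the black handwheel (110 mm across), rad, growing clockwise from above, 0 to 20, starting at 0 to 1.3. Each rad takes wheel, screw and pressing plate down 3.82 mm (24 mm a turn). At 0 the wheel's top is 303 mm and the underside of the pressing plate (100 x 60 mm) 146 mm above the worktop. Stays where left. Moving it takes about 7 N at the crank grip free, 13 N when firm
- crank (a point): centre of the upright crank grip on the handwheel, 46 mm from the screw axis, 13 mm above the grip's foot. A black cylinder 18 mm across, 28 mm tall (303 to 331 mm high at wheel = 0) that spins freely on its own axis: it can be pinched from above and led round without turning the hand. At wheel = 0 it is at press x = -46 mm, y = 0; it goes down with the wheel
- plate (a joint): compression of the spring between screw and pressing plate, m: 0 while the plate hangs free, growing once it presses on the stack, 0.017 when solid; 7 N per mm. At 0.0105 the gauge pin is level with the top of the gauge arm; with less it is lower, with more it sticks out above
- gauge (a point): tip of the gauge pin, a 5 mm steel pin on the pressing plate's edge towards the mouth (71 mm from the screw axis), seen in the fork at the end of the flat gauge arm, which is fixed to the screw's collar; the arm's top is 180 mm above the worktop at wheel = 0
- salad: turquoise ceramic salad bowl, 120 mm across, 60 mm high; bystander
- salt: squat white salt cellar with a wooden lid, 60 mm across, 60 mm high; bystander
- jar: closed glass storage jar, 76 mm across, 90 mm high; bystander
Mind the look-alikes: they are no part of the job. What is shaped like the mould2 but purple is not meant.

How it is judged:
By the outcome, as a careful person would: the job done as asked, in the order asked, and still so for the second after the job is handed in, with the robot touching nothing.
Of mould0, mould1, mould2, mould3 only 2 to 4 are there at a start; the rules pass over those that are not, and their reading is None.
At some moment in a run one of dish may be knocked a few centimetres aside while the robot is not near it.
Once in a run the grip may slacken for a moment while it holds something.
It also fails if it takes over 210 s, if anything falls off the work surface, if the arm or the gripper's body presses on something with over 40 N, if the wrist force passes 120 N, or if a joint passes its speed limit or range.

## Working session

There is one attempt and no reset: what is moved stays moved. The work goes in short steps, Python scripts to look and compute and a tool call to move; the robot and the scene stay as the last step left them, time stands still between calls to the robot, and variables do not carry over. Pictures are saved under pics/ and viewed, at most 14 in all, crops included, and the job is handed in when it is done.

Besides the shell and the picture viewer there is one more tool, called by a JSON object that holds its "name" and its "arguments", one argument or row to a line. send_rows: Moves the arm, as the interface text tells. Its arguments: {"type":"object","properties":{"targets":{"type":"string"}},"required":["targets"]}

```bash
mkdir -p pics; ls; python3 - <<'E'
from rig import observe, imaging, manip
import cv2
print(observe()); print([ (k,getattr(manip,k)) for k in dir(manip) if k[0]!='_'])
for n in("scene","top"):
    p=imaging.grab_frame(n); cv2.imwrite(f"pics/{n}0.png",p["img"]); print(n,p["fx"],p["cx"],p["cy"],p["cam_to_world"])
    for t in["press","paddle","mould0","mould2","dish","salad","salt","jar"]:
        print(t,[(round(d["conf"],2),[int(v) for v in d["box"]]) for d in imaging.spot_in(p,t)][:6])
    for t in["home","backstop","siderail","spout","crank","gauge","paddle","dish","mould0"]:
        print(t,[(round(d["conf"],2),[round(v,1) for v in d["pixel"]]) for d in imaging.spot_point(p,t)][:5])
E
```

```text
pics
{'time': 0.0, 'qpos': array([-1.25098684e+00,  3.20306889e-01,  1.56569878e+00, -2.49950130e-05,
        1.25736971e+00, -2.00172454e-02]), 'joint_vel': array([-8.38564507e-04,  1.01115249e-04, -7.02270538e-04, -9.30603904e-05,
        6.40353984e-04, -1.21241197e-03]), 'joint_torque': array([ 2.71702011e-03, -4.15517163e+01, -2.34157115e+01,  5.37651408e-05,
        8.31359066e-03, -7.35638622e-06]), 'tool_pos': array([ 0.19153774, -0.54179217,  0.30306585]), 'tcp_rot': array([-8.79591963e-04,  9.85598375e-01,  1.69100706e-01, -1.44863875e-04]), 'force': array([-0.14828799,  0.15913083, -0.3346332 ]), 'torque': array([-0.03227451, -0.00911816, -0.03350532]), 'grip_force': 0.0, 'opening': 0.0855514009923073}
[('IKError', <class 'rig.IKError'>), ('tips_ahead', 0.0726)]
scene 400.2177897715304 280.28979930551515 209.41257825856903 [[-0.29804332  0.52386721 -0.79795572  1.39243161]
 [ 0.95444016  0.17636561 -0.24070553  0.28567998]
 [ 0.01463421 -0.83334166 -0.55256449  0.80780569]
 [ 0.          0.          0.          1.        ]]
press [(0.79, [259, 182, 377, 322])]
paddle [(0.6
[... 1509 characters left out ...]
 212, 411, 251]), (0.6, [341, 208, 370, 247]), (0.59, [350, 159, 371, 196])]
dish [(0.67, [139, 183, 159, 206])]
salad [(0.94, [348, 110, 389, 150])]
salt [(0.78, [178, 125, 196, 147])]
jar [(0.7, [233, 100, 263, 134]), (0.37, [343, 206, 366, 248])]
home [(0.58, [184.7, 224.0])]
backstop [(0.6, [189.2, 202.1])]
siderail [(0.6, [163.8, 216.3])]
spout [(0.89, [196.0, 188.4]), (0.68, [140.4, 188.0])]
crank [(0.66, [172.2, 227.3]), (0.61, [227.3, 355.4])]
gauge [(0.61, [168.4, 241.5]), (0.25, [118.9, 244.9])]
paddle [(0.83, [176.0, 264.9])]
dish [(0.65, [197.8, 148.5])]
mould0 [(0.96, [294.1, 364.0]), (0.95, [230.5, 397.1]), (0.83, [228.9, 354.8]), (0.72, [177.2, 361.2]), (0.61, [265.3, 283.2])]
```

```bash
python3 - <<'E'
import cv2,numpy as np
a=cv2.imread("pics/top0.png")[90:330,120:440]
cv2.imwrite("pics/top0c.png",cv2.resize(a,(800,600),interpolation=cv2.INTER_CUBIC))
b=cv2.imread("pics/scene0.png")[165:365,120:440]
cv2.imwrite("pics/scene0c.png",cv2.resize(b,(800,500),interpolation=cv2.INTER_CUBIC))
E
```

```text
(no output)
```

View pics/top0c.png

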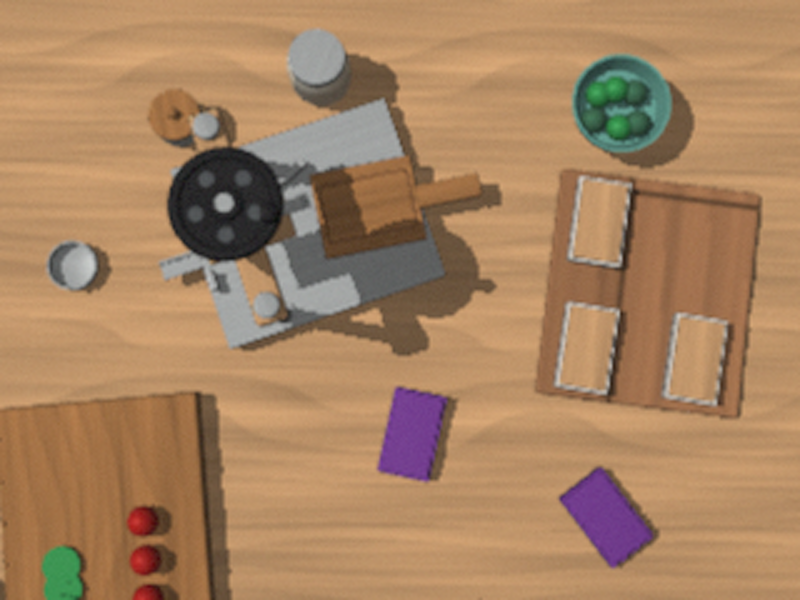

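View pics/scene0c.png

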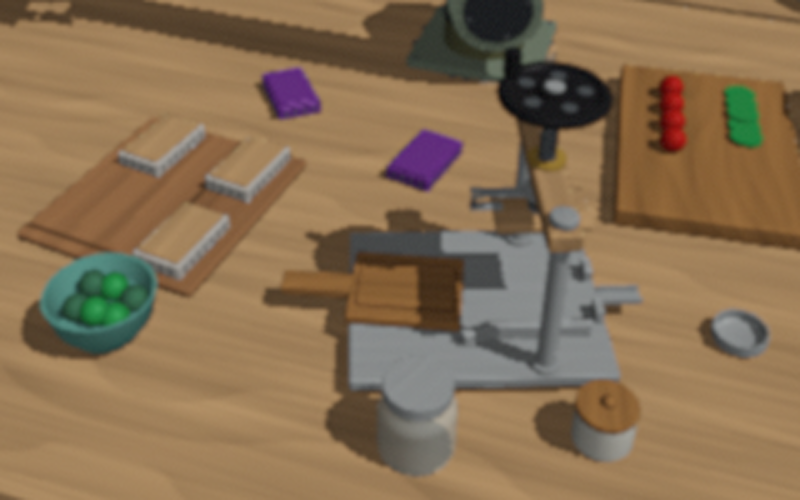

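Three real moulds (white rim, wooden lid) at top pixels about (361,177), (355,229), (397,231) as (column,row). The look-alikes are purple blocks at (283,265) and (364,294). The scene crop shows the same thing, with the paddle at the mouth and the dish to the left, beyond the spout.

```bash
cat > h.py <<'E'
from rig import observe, imaging, hand_in, manip
import numpy as np, cv2
from scipy.optimize import least_squares
from scipy.spatial.transform import Rotation as R
def cloud(p):
    v,u=np.mgrid[0:420,0:560]; d=p["depth"]
    c=np.stack([(u-p["cx"])/p["fx"]*d,(v-p["cy"])/p["fy"]*d,d],-1)
    T=p["cam_to_world"]; w=c@T[:3,:3].T+T[:3,3]; w[d<=0]=np.nan; return w
def ray(p,rc,z):
    T=p["cam_to_world"]; d=T[:3,:3]@np.array([(rc[1]-p["cx"])/p["fx"],(rc[0]-p["cy"])/p["fy"],1]); o=T[:3,3]
    return (o+d*(z-o[2])/d[2])[:2]
def rect(xy):
    (c,s,a)=cv2.minAreaRect((np.asarray(xy)*1000).astype(np.float32))
    if s[0]<s[1]: a+=90; s=s[::-1]
    return np.round(c,1),np.round(s,1),round((a+90)%180-90,1)   # mm, yaw of long side
def tool():
    s=observe(); m=R.from_quat(np.roll(s["tcp_rot"],-1)).as_matrix(); return s,m
def go(target,yaw=None,off=0):
    """shift (tool axes, mm) and turn to bring grasp point/TCP (off ahead of TCP) to target; yaw = world yaw (deg) of tool y line"""
    s,m=tool(); cur=s["tool_pos"]+m[:,2]*off
    dy=None
    if yaw is not None:
        ty=np.degrees(np.arctan2(m[1,1],m[0,1])); d=(yaw-ty+90)%180-90; dy=-np.radians(d)
    print("t",round(s["time"],2),"tcp",np.round(s["tool_pos"]*1000,1),"toolshift mm",np.round(m.T@(np.array(target)-cur)*1000,1),"turn",dy,"q6",round(s["qpos"][5],2),"alt",None if dy is None else dy-np.sign(dy)*np.pi)
E
python3 - <<'E'
from h import *
from h import rect
P={n:imaging.grab_frame(n) for n in("top","scene")}
p=P["top"]; w=cloud(p)
def comp(mask):
    n,l,st,ce=cv2.connectedComponentsWithStats(mask.astype(np.uint8)); return [(l==i) for i in range(1,n) if st[i,4]>30]
z=w[...,2]
print("moulds");box=np.zeros((420,560),bool);box[155:260,330:420]=1
for m in comp((z>.027)&(z<.045)&box): print(m.sum(),rect(w[m][:,:2]),np.round(np.nanmedian(z[m]),4))
print("paddle top");box[:]=0;box[140:200,235:320]=1
for m in comp((z>.036)&(z<.048)&box): print(m.sum(),rect(w[m][:,:2]),np.nanmedian(z[m]))
print("deck");box[:]=0;box[110:240,175:310]=1
m=(z>.018)&(z<.06)&box;
print("wheel");m=(z>.28)&(z<.312)
print(m.sum(),cv2.minEnclosingCircle((w[m][:,:2]*1000).astype(np.float32)),np.nanmedian(z[m]))
m=(z>.316);m[:,:170]=0;m[:,280:]=0;m[300:]=0; print("crank",m.sum(),np.nanmedian(w[m],0),np.nanmax(z[m]) if m.any() else 0)
H=dict(home=((0,0),.028),backstop=((62,0),.037),siderail=((0,-52),.037),spout=((115,0),.024))
obs=[]
for n,q in P.items():
    for k,(xy,h) in H.items():
        d=imaging.spot_point(q,k)
        if d: a=ray(q,d[0]["pixel"],h)*1000; obs.append((xy,a)); print(n,k,np.round(a,1))
    for k,h in(("paddle",.028),("dish",0)):
        d=imaging.spot_point(q,k); 
        if d: print(n,k,np.round(ray(q,d[0]["pixel"],h)*1000,1))
    d=imaging.spot_point(q,"crank"); print(n,"crank",[np.round(ray(q,e["pixel"],.313)*1000,1) for e in d])
f=lambda v:np.concatenate([np.array([v[0]+np.cos(v[2])*a[0]-np.sin(v[2])*a[1],v[1]+np.sin(v[2])*a[0]+np.cos(v[2])*a[1]])-b for a,b in obs])
s=least_squares(f,[400,150,1.8],loss="soft_l1",f_scale=3); print(s.x[:2],np.degrees(s.x[2]),np.round(s.fun,1))
np.savez("f0.npz",w=w,ws=cloud(P["scene"]))
E
```

```text
moulds
714 (array([ 606.1, -226.3]), array([104.6,  65.1]), -6.9) 0.0367
734 (array([ 452.4, -211.2]), array([103.9,  64.5]), -8.2) 0.0366
740 (array([ 440.9, -342.4]), array([104.1,  67.4]), -9.2) 0.0367
paddle top
1590 (array([626.4,  17.8]), array([199.5, 103.8]), -77.7) 0.043421997022486725
deck
wheel
2114 ((405.4148254394531, -183.25149536132812), 464.7513427734375) 0.2989313434149137
crank 51 [0.56623133 0.14137127 0.32888714] 0.33349803025418423
top home [580.7 186.9]
top backstop [612.3 124.5]
top siderail [636.5 206.1]
top spout [539.8 292.9]
top paddle [612.3  61. ]
top dish [545.  413.4]
top crank [array([570.7, 143.4]), array([573.6,  55.4])]
scene home [571.1 189.3]
scene backstop [552.9 247.1]
scene siderail [624. 205.]
scene spout [534.9 293.9]
scene paddle [619.1  53.6]
scene dish [540.8 413.2]
scene crank [array([552.3, 149.6])]
[579.00897679 186.74648721] -17888.727300002516 [ -1.7  -0.2 -55.8 120.   -9.1  -0.4  -2.5   1.    7.9  -2.6   3.6  -2.6
   3.4   0.6   2.4   0. ]
```

```bash
python3 - <<'E'
from h import *
d=np.load("f0.npz")
for k in("w","ws"):
    w=d[k]; z=w[...,2]; x=w[...,0]; y=w[...,1]
    near=np.hypot(x-.59,y-.14)<.25
    m=(near&(z>.021)&(z<.034)).astype(np.uint8)
    n,l,st,ce=cv2.connectedComponentsWithStats(cv2.morphologyEx(m,cv2.MORPH_OPEN,np.ones((3,3))))
    for i in range(1,n):
        if st[i,4]>60: print(k,"deck",st[i],np.nanmedian(z[l==i]),rect(w[l==i][:,:2]))
    a=l>0; print("all",rect(w[a][:,:2]))
    m=near&(z>.285)&(z<.315)
    print("wheel",m.sum(),cv2.minEnclosingCircle((w[m][:,:2]*1000).astype(np.float32)),np.nanpercentile(z[m],[10,50,90]))
    m=near&(z>.202)&(z<.232); print("beam",m.sum(),rect(w[m][:,:2]))
    n,l,st,ce=cv2.connectedComponentsWithStats((near&(z>.2205)&(z<.232)).astype(np.uint8))
    for i in range(1,n): print("nut",st[i,4],np.nanmean(w[l==i],0))
    m=near&(z>.316);print("crank",m.sum(),np.nanmean(w[m],0), np.nanmax(z[m]))
    m=(np.hypot(x-.543,y-.413)<.06)&(z>.012)&(z<.03); print("dish",m.sum(),cv2.minEnclosingCircle((w[m][:,:2]*1000).astype(np.float32)))
E
```

```text
w deck [218 131  63  28 921] 0.029101865898631285 (array([693.8, 111.5]), array([182.7,  71. ]), -73.3)
w deck [233 157  12  12  75] 0.02992735974480598 (array([646.3, 140. ]), array([44.6, 20.9]), -50.4)
w deck [ 228  172   70   46 1468] 0.029056283485224377 (array([567.5,  72.9]), array([194.1, 131.3]), -70.5)
w deck [185 190  44  39 512] 0.02894356984902946 (array([511.7, 230.8]), array([149.3,  69.4]), 43.7)
all (array([548.5, 133. ]), array([373.7, 335.6]), 7.4)
wheel 1627 ((578.6829833984375, 187.2626495361328), 56.286651611328125) [0.29581299 0.29893335 0.30255379]
beam 585 (array([578.4, 186.9]), array([231.8,  34.2]), 19.7)
nut 88 [0.67041743 0.21957693 0.22673554]
nut 1 [0.67284827 0.20318456 0.22233811]
nut 1 [0.66790177 0.20325654 0.22101409]
nut 1 [0.66257313 0.20045999 0.22156612]
nut 1 [0.65671694 0.23116383 0.22183814]
nut 1 [0.65156965 0.22066086 0.22227306]
nut 1 [0.65424944 0.2129591  0.22261923]
nut 1 [0.65488454 0.20299609 0.22053157]
nut 1 [0.64907184 0.212865   0.22235601]
nut 1 [0.53305391 0.16915256 0.22070087]
nut 1 [0.533053   0.16134452 0.2217889 ]
nut 2 [
[... 509 characters left out ...]
65.9]), array([110.7,  79.2]), 4.0)
ws deck [340 294  28  24 466] 0.02809418947257669 (array([636. , 255.3]), array([74.3, 72.4]), 21.0)
all (array([596.4, 137. ]), array([448. , 338.9]), 1.2)
wheel 1030 ((575.59326171875, 191.80355834960938), 56.497589111328125) [0.29510106 0.29753822 0.30095478]
beam 678 (array([592.6, 197.6]), array([197.2,  38.3]), 18.7)
nut 44 [0.58072829 0.19112899 0.22397011]
nut 1 [0.57483053 0.17770961 0.22112006]
nut 1 [0.57240531 0.21010478 0.22075481]
nut 1 [0.5884983  0.20043318 0.2205297 ]
nut 87 [0.66998805 0.22530317 0.2253207 ]
crank 50 [0.56845097 0.14808441 0.3244318 ] 0.32991219222588464
dish 118 ((541.1947021484375, 418.2264404296875), 31.51715087890625)
```

```bash
python3 - <<'E'
from h import *
go([.4524,-.2112,.20],81.8)
E
```

```text
t 2.6 tcp [ 191.6 -542.1  303.9] toolshift mm [ 356.2 -225.1  103.9] turn 0.4828827797270876 q6 -0.02 alt -2.6587098738627057
```

{"name": "send_rows", "arguments": {
  "targets": "0 0.036 -0.0225 0.01 0;0 0.036 -0.0225 0.01 0;0 0.036 -0.0225 0.01 0;0 0.036 -0.0225 0.01 0;0 0.036 -0.0225 0.01 0"
}}

```text
time: 3.22
tool_pos: [0.3246, -0.375, 0.2538]
tcp_rot: [0.0, 0.986, 0.169, 0.0]
force: [0.8, -0.4, 0.6]
opening: 0.0853
grip_force: 0.0
```

{"name": "send_rows", "arguments": {
  "targets": "0 0.036 -0.0225 0.01 0;0 0.036 -0.0225 0.01 0;0 0.036 -0.0225 0.01 0;0 0.036 -0.0225 0.01 0;0 0.036 -0.0225 0.01 0"
}}

```text
time: 3.85
tool_pos: [0.457, -0.2089, 0.2038]
tcp_rot: [0.0, 0.986, 0.169, 0.0]
force: [0.9, -1.4, 0.5]
opening: 0.0856
grip_force: 0.0
```

{"name": "send_rows", "arguments": {
  "targets": "0 0 0 0 0.1;0 0 0 0 0.1;0 0 0 0 0.1;0 0 0 0 0.1;0 0 0 0 0.083"
}}

```text
time: 4.47
tool_pos: [0.4562, -0.21, 0.204]
tcp_rot: [0.0, 0.997, -0.073, 0.0]
force: [0.4, 0.1, -1.0]
opening: 0.0853
grip_force: 0.0
```

```bash
python3 - <<'E'
from h import *
p=imaging.grab_frame("scene"); cv2.imwrite("pics/a1.png",cv2.resize(p["img"][150:310,130:330],(800,640))[:600])
go([.4524,-.2112,.084],81.8); print(observe()["force"])
E
```

```text
t 4.53 tcp [ 456.2 -210.   204. ] toolshift mm [ -3.6   1.7 120. ] turn -0.004451238868805025 q6 1.26 alt 3.137141414720988
[-1.17047938  0.07594679 -0.39121223]
```

View pics/a1.png

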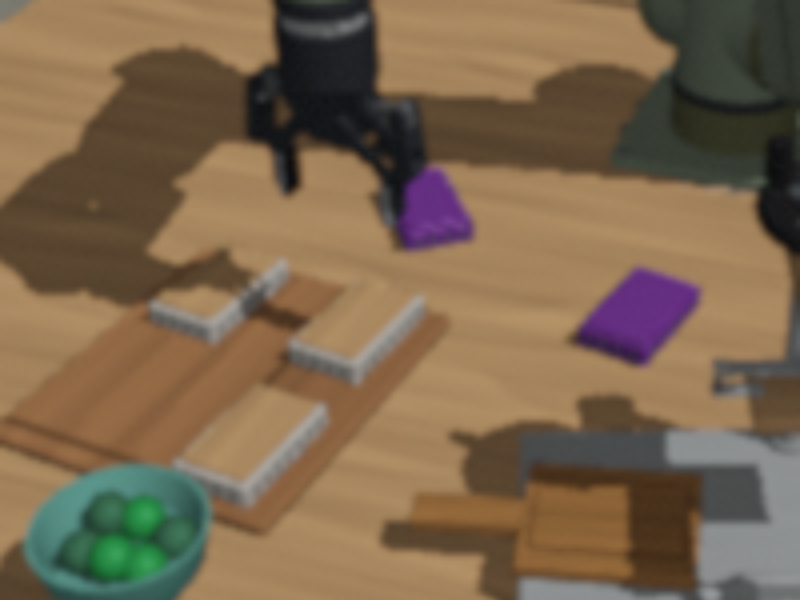

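{"name": "send_rows", "arguments": {
  "targets": "0 -0.0036 0.0017 0.03 -0.004;0 0 0 0.03 0;0 0 0 0.03 0;0 0 0 0.02 0;0 0 0 0.01 0"
}}

```text
time: 5.15
tool_pos: [0.452, -0.2111, 0.083]
tcp_rot: [-0.0, 0.998, -0.069, -0.001]
force: [0.1, 0.1, 0.2]
opening: 0.0854
grip_force: 0.0
```

{"name": "send_rows", "arguments": {
  "targets": "1 0 0 0 0;1 0 0 0 0;1 0 0 0 0;1 0 0 0 0;1 0 0 0 0"
}}

```text
time: 5.78
tool_pos: [0.4527, -0.2114, 0.0846]
tcp_rot: [0.0, 0.998, -0.069, 0.001]
force: [-0.1, 0.2, 5.7]
opening: 0.0626
grip_force: 68.3
```

```bash
python3 - <<'E'
from h import *
s=observe(); print(s["force"],s["opening"],s["grip_force"]); go([.4524,-.2112,.084],81.8)
for n in("top","scene"):
    p=imaging.grab_frame(n); w=cloud(p); z=w[...,2]
    m=(np.hypot(w[...,0]-.452,w[...,1]+.211)<.07)&(z>.028)&(z<.042); print(n,m.sum(),rect(w[m][:,:2]))
E
```

```text
[-0.1367822   0.20390624  5.65240657] 0.06259720377140367 68.26371431350708
t 5.78 tcp [ 452.7 -211.4   84.6] toolshift mm [-0.3 -0.2  0.6] turn 0.004008462164747085 q6 1.25 alt -3.137584191425046
top 121 (array([ 457.6, -186.2]), array([103.4,  22.3]), -17.1)
scene 332 (array([ 455.7, -208.2]), array([101.1,  86.8]), -23.9)
```

{"name": "send_rows", "arguments": {
  "targets": "0 0 0 0 0;0 0 0 -0.004 0;0 0 0 -0.004 0;1 0 0 0 0;1 0 0 0 0"
}}

```text
time: 6.5
tool_pos: [0.4524, -0.2113, 0.0926]
tcp_rot: [0.0, 0.998, -0.07, 0.0]
force: [-1.3, -0.3, 6.4]
opening: 0.0621
grip_force: 65.6
```

{"name": "send_rows", "arguments": {
  "targets": "1 0 0 0 0;1 0 0 0 0;1 0 0 -0.02 0;1 0 0 -0.04 0;1 0 0 -0.055 0"
}}

```text
time: 7.12
tool_pos: [0.4512, -0.2107, 0.2065]
tcp_rot: [-0.001, 0.998, -0.07, -0.002]
force: [0.6, -0.4, -2.4]
opening: 0.0622
grip_force: 66.9
```

```bash
python3 - <<'E'
from h import *
s=observe(); print(s["force"],s["opening"],s["grip_force"]); go([.6183,.0549,.21],12.3)
E
```

```text
[ 0.56528559 -0.39542567 -2.35694019] 0.06215915740726884 66.9470751285553
t 7.12 tcp [ 451.2 -210.7  206.5] toolshift mm [ 128.6 -286.2   -3.6] turn 1.2168976399396911 q6 1.25 alt -1.924695013650102
```

{"name": "send_rows", "arguments": {
  "targets": "1 0 0 0 -0.175;1 0 0 0 -0.175;1 0 0 0 -0.175;1 0 0 0 -0.175;1 0 0 0 -0.175"
}}

```text
time: 7.75
tool_pos: [0.4518, -0.211, 0.2063]
tcp_rot: [-0.001, 0.932, 0.362, -0.001]
force: [0.5, 0.5, -2.6]
opening: 0.0622
grip_force: 71.6
```

{"name": "send_rows", "arguments": {
  "targets": "1 0 0 0 -0.175;1 0 0 0 -0.175;1 0 0 0 -0.175;1 0 0 0 -0.175;1 0 0 0 -0.175"
}}

```text
time: 8.38
tool_pos: [0.4518, -0.211, 0.2063]
tcp_rot: [-0.001, 0.691, 0.723, -0.0]
force: [0.8, 0.2, -3.4]
opening: 0.0621
grip_force: 71.6
```

{"name": "send_rows", "arguments": {
  "targets": "1 0 0 0 -0.175;1 0 0 0 0;1 0 0 0 0;1 0 0 0 0;1 0 0 0 0"
}}

```text
time: 9.0
tool_pos: [0.4522, -0.2112, 0.2069]
tcp_rot: [-0.0, 0.627, 0.779, -0.0]
force: [-0.5, 0.8, -2.3]
opening: 0.062
grip_force: 71.6
```

```bash
python3 - <<'E'
from h import *
s=observe(); print(s["force"],s["opening"],s["grip_force"]); go([.6183,.0549,.21],12.3)
p=imaging.grab_frame("top"); w=cloud(p); z=w[...,2]
for lo,hi in((.13,.165),):
    m=(np.hypot(w[...,0]-.4512,w[...,1]+.2107)<.09)&(z>lo)&(z<hi); print(m.sum(),rect(w[m][:,:2]),np.nanmedian(z[m]))
cv2.imwrite("pics/a2.png",cv2.resize(p["img"][150:300,280:430],(600,600)))
E
```

```text
[-0.495551    0.75336157 -2.2573403 ] 0.06195445590129411 71.61134004592896
t 9.0 tcp [ 452.2 -211.2  206.9] toolshift mm [224.7 218.8  -3.2] turn -0.0004264390485729104 q6 -0.67 alt 3.14116621454122
298 (array([ 455.4, -185. ]), array([75.2, 42.2]), 11.7) 0.15036872797509193
```

View pics/a2.png

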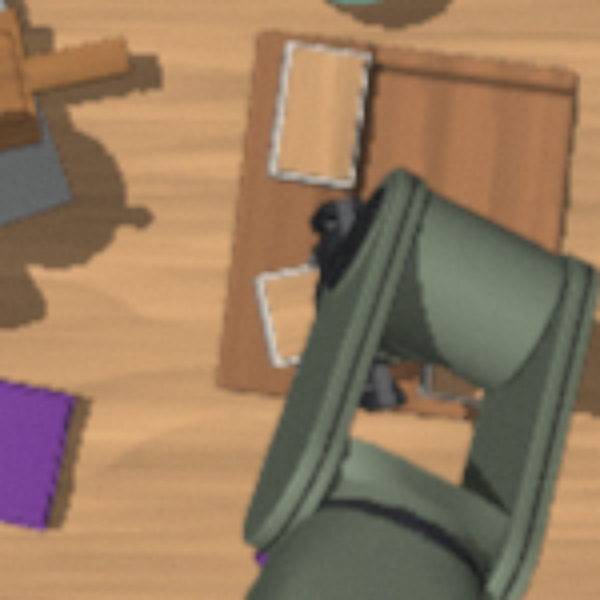

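```bash
python3 - <<'E'
from h import *
p=imaging.grab_frame("top"); w=cloud(p); z=w[...,2]; s,m_=tool()
a=np.radians(102.3); u=np.array([np.cos(a),np.sin(a)]); v=np.array([-u[1],u[0]])
m=(np.hypot(w[...,0]-.4522,w[...,1]+.2112)<.09)&(z>.13)&(z<.165)
q=w[m][:,:2]-s["tool_pos"][:2]; U=q@u*1000; V=q@v*1000
print("u max",np.sort(U)[-12:].round(1),"v at end",np.round([V[U>35].min(),V[U>35].max()],1))
print(np.median(w[m][:,2]))
E
```

```text
u max [45.7 45.7 45.7 45.8 46.  46.1 46.1 46.2 46.2 46.2 46.2 46.4] v at end [-34.5  28.2]
0.1503150015957948
```

{"name": "send_rows", "arguments": {
  "targets": "1 0.0288 0.027 0 0;1 0.0288 0.027 0 0;1 0.0288 0.027 0 0;1 0.0288 0.027 0 0;1 0.0288 0.027 0 0"
}}

```text
time: 9.72
tool_pos: [0.554, -0.0405, 0.2069]
tcp_rot: [0.0, 0.627, 0.779, -0.0]
force: [0.1, -1.3, -2.3]
opening: 0.0623
grip_force: 71.6
```

{"name": "send_rows", "arguments": {
  "targets": "1 0.0288 0.027 0 0;1 0.0288 0.027 0 0;1 0.0285 0.027 0 0;1 0 0 0.02 0;1 0 0 0.02 0"
}}

```text
time: 10.35
tool_pos: [0.6145, 0.0604, 0.1663]
tcp_rot: [0.0, 0.627, 0.779, 0.0]
force: [0.1, 0.1, -2.3]
opening: 0.0618
grip_force: 71.6
```

```bash
python3 - <<'E'
from h import *
go([.6141,.0596,.1235],12.3)
p=imaging.grab_frame("top"); w=cloud(p); z=w[...,2]; s,m_=tool()
a=np.radians(102.3); u=np.array([np.cos(a),np.sin(a)]); v=np.array([-u[1],u[0]])
q=(w[...,:2]-s["tool_pos"][:2])*1000; U=q@u; V=q@v; zt=s["tool_pos"][2]-.0804+.024
m=(abs(z-zt)<.01)&(abs(U)<62)&(abs(V)<45); print(m.sum(),np.sort(U[m])[-8:].round(1), np.sort(U[m])[:8].round(1))
k=m&(U>36); print("v",V[k].min(),V[k].max())
k=(z>.036)&(z<.048)&(abs(U)<90)&(abs(V)<70); print("pad",k.sum(),np.percentile(U[k],[0,1,99,100]).round(1),np.percentile(V[k],[0,1,99,100]).round(1),rect(w[k][:,:2]))
cv2.imwrite("pics/a3.png",cv2.resize(p["img"][130:230,200:320],(720,600),interpolation=cv2.INTER_CUBIC))
E
```

```text
t 10.35 tcp [614.5  60.4 166.3] toolshift mm [-0.7 -0.5 42.8] turn 0.0012084582157737172 q6 -0.14 alt -3.1403841953740192
251 [44.5 44.5 44.6 44.7 45.  45.1 45.1 45.2] [-54.4 -53.5 -53.1 -52.9 -52.  -51.4 -51.  -50.9]
v -23.641074381580495 27.11987061642888
pad 154 [-90.  -89.8  87.9  89.9] [-64.  -61.2  38.1  39.5] (array([615.7,  67. ]), array([190.3,  75. ]), 87.0)
```

View pics/a3.png

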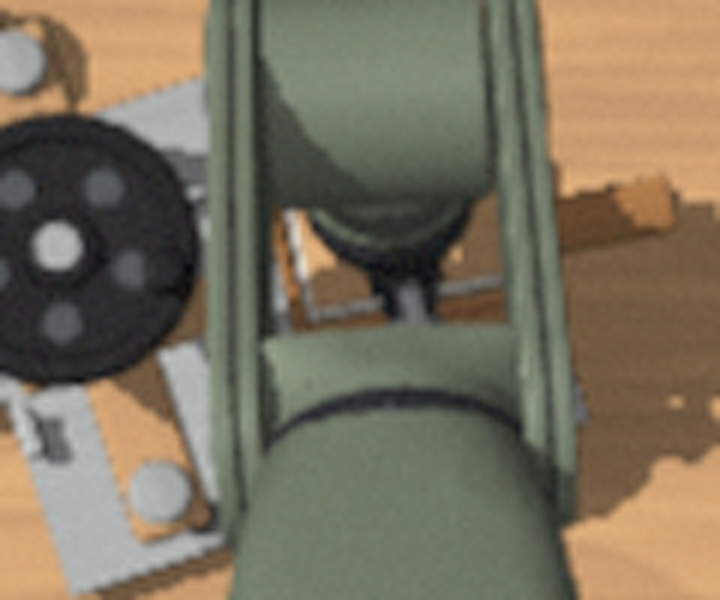

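{"name": "send_rows", "arguments": {
  "targets": "1 0 -0.0005 0.015 0;1 0 0 0.013 0;1 0 0 0.009 0;1 0 0 0.005 0;1 0 0 0 0"
}}

```text
time: 11.02
tool_pos: [0.6137, 0.0595, 0.1247]
tcp_rot: [-0.0, 0.627, 0.779, -0.0]
force: [0.4, 0.2, -2.1]
opening: 0.0619
grip_force: 71.6
```

{"name": "send_rows", "arguments": {
  "targets": "0 0 0 0 0;0 0 0 0 0;0 0 0 0 0;0 0 0 -0.03 0;0 0 0 -0.05 0"
}}

```text
time: 11.65
tool_pos: [0.6128, 0.0595, 0.2042]
tcp_rot: [-0.002, 0.627, 0.779, -0.001]
force: [0.3, 0.9, -0.9]
opening: 0.0852
grip_force: 0.0
```

{"name": "send_rows", "arguments": {
  "targets": "0 -0.045 -0.04 -0.02 0;0 -0.045 -0.04 0 0;0 -0.03 -0.03 0 0;0 -0.03 -0.03 0 0;0 -0.03 -0.03 0 0"
}}

```text
time: 12.28
tool_pos: [0.4856, -0.1529, 0.2251]
tcp_rot: [0.001, 0.627, 0.779, 0.0]
force: [0.9, 0.3, -0.4]
opening: 0.0856
grip_force: 0.0
```

```bash
cat >> h.py <<'E'
def stack(ztop,n=("top","scene")):
    for k in n:
        p=imaging.grab_frame(k); w=cloud(p); z=w[...,2]
        near=np.hypot(w[...,0]-.618,w[...,1]-.055)<.16
        m=near&(abs(z-ztop)<.007)&(np.hypot(w[...,0]-.618,w[...,1]-.055)<.09); print(k,"mould",m.sum(),rect(w[m][:,:2]))
        m=near&(abs(z-.042)<.006); r=rect(w[m][:,:2]); a=np.radians(r[2]); u=np.array([np.cos(a),np.sin(a)]); u=u*np.sign(u[1])
        print(k,"paddle",m.sum(),r,"origin",(r[0]+38*u).round(1))
    return p
E
python3 - <<'E'
from h import *
p=stack(.066)
cv2.imwrite("pics/a4.png",cv2.resize(p["img"][220:320,220:340],(720,600),interpolation=cv2.INTER_CUBIC))
go([.606,-.226,.20],83.1)
E
```

```text
top mould 739 (array([617.7,  53.6]), array([103.9,  64.6]), -78.1)
top paddle 921 (array([610.9,  84.2]), array([265.7, 252.4]), -35.6) origin [580.  106.3]
scene mould 633 (array([616.9,  59.2]), array([104.4,  68.2]), -75.9)
scene paddle 899 (array([624.3,  69.3]), array([273.4, 152.4]), -62.0) origin [606.5 102.9]
t 12.38 tcp [ 484.5 -154.1  225. ] toolshift mm [-95.8 103.7  25. ] turn -1.2391936695200987 q6 -0.54 alt 1.9023989840696944
```

View pics/a4.png

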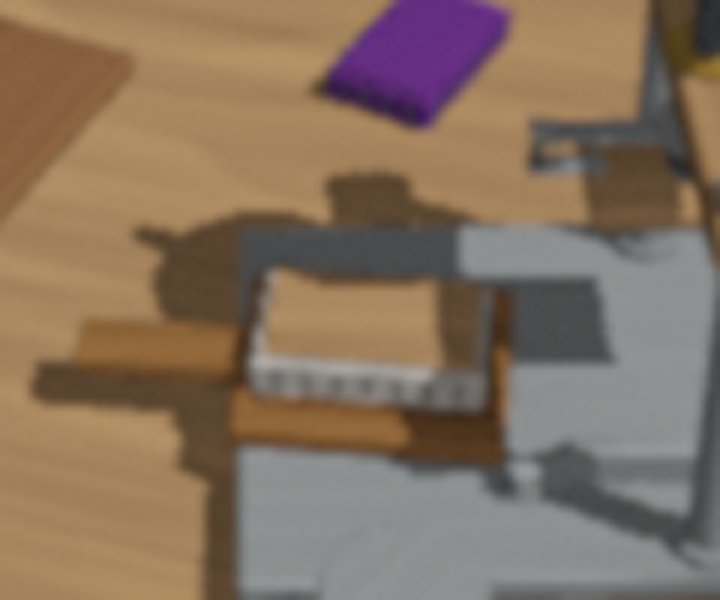

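{"name": "send_rows", "arguments": {
  "targets": "0 0 0 0 -0.177;0 0 0 0 -0.177;0 0 0 0 -0.177;0 0 0 0 -0.177;0 0 0 0 -0.177"
}}

```text
time: 13.0
tool_pos: [0.487, -0.1511, 0.2249]
tcp_rot: [0.0, 0.23, 0.973, 0.0]
force: [-0.2, -0.8, 1.1]
opening: 0.085
grip_force: 0.0
```

{"name": "send_rows", "arguments": {
  "targets": "0 0 0 0 -0.177;0 0 0 0 -0.177;0 -0.025 -0.011 0 0;0 -0.025 -0.011 0 0;0 -0.025 -0.011 0 0"
}}

```text
time: 13.62
tool_pos: [0.5584, -0.1929, 0.2249]
tcp_rot: [0.0, 0.058, 0.998, 0.0]
force: [0.6, 0.7, -0.4]
opening: 0.0855
grip_force: 0.0
```

{"name": "send_rows", "arguments": {
  "targets": "0 -0.025 -0.011 0 0;0 -0.026 -0.011 0 0;0 0 0 0.02 0;0 0 0 0.02 0;0 0 0 0.02 0"
}}

```text
time: 14.25
tool_pos: [0.6059, -0.2203, 0.1641]
tcp_rot: [0.0, 0.058, 0.998, 0.0]
force: [0.2, 0.9, -0.1]
opening: 0.0853
grip_force: 0.0
```

```bash
python3 - <<'E'
from h import *
go([.6029,-.2239,.0925],83.1)
E
```

```text
t 14.25 tcp [ 605.9 -220.3  164.1] toolshift mm [ 2.6 -4.  71.6] turn 0.004099890793372405 q6 -1.82 alt -3.1374927627964206
```

{"name": "send_rows", "arguments": {
  "targets": "0 0.0026 -0.004 0.02 0.004;0 0 0 0.02 0;0 0 0 0.02 0;0 0 0 0.0115 0;0 0 0 0 0"
}}

```text
time: 14.88
tool_pos: [0.6022, -0.2242, 0.0924]
tcp_rot: [-0.001, 0.06, 0.998, 0.0]
force: [0.0, 0.1, -0.6]
opening: 0.0857
grip_force: 0.0
```

{"name": "send_rows", "arguments": {
  "targets": "1 0 0 0 0;1 0 0 0 0;1 0 0 0 0;1 0 0 0 0;1 0 0 0 0"
}}

```text
time: 15.5
tool_pos: [0.603, -0.225, 0.0946]
tcp_rot: [0.001, 0.06, 0.998, -0.0]
force: [0.0, 0.9, 6.5]
opening: 0.0617
grip_force: 66.6
```

```bash
python3 - <<'E'
from h import *
s=observe(); print(s["tool_pos"],s["force"],s["opening"],s["grip_force"])
E
```

```text
[ 0.60297073 -0.22499213  0.09464734] [9.48493300e-05 8.91648819e-01 6.50456210e+00] 0.06174074095515632 66.6358494758606
```

{"name": "send_rows", "arguments": {
  "targets": "1 0 0 -0.02 0;1 0 0 -0.04 0;1 0 0 -0.045 0;1 0 0 -0.03 0;1 0 0 0 0.177"
}}

```text
time: 16.12
tool_pos: [0.603, -0.2251, 0.2312]
tcp_rot: [0.003, 0.151, 0.989, -0.001]
force: [-0.4, -0.9, -1.3]
opening: 0.0623
grip_force: 65.9
```

{"name": "send_rows", "arguments": {
  "targets": "1 0 0 0 0.177;1 0 0 0 0.177;1 0 0 0 0.177;1 0 0 0 0.177;1 0 0 0 0.177"
}}

```text
time: 16.75
tool_pos: [0.6017, -0.2247, 0.2276]
tcp_rot: [-0.001, 0.56, 0.829, -0.0]
force: [-0.1, 1.1, -1.6]
opening: 0.0621
grip_force: 65.8
```

{"name": "send_rows", "arguments": {
  "targets": "1 0 0 0 0.174;1 0 0 0 0;1 0 0 0 0;1 0 0 0 0;1 0 0 0 0"
}}

```text
time: 17.38
tool_pos: [0.6021, -0.2247, 0.2281]
tcp_rot: [0.0, 0.627, 0.779, -0.0]
force: [-0.2, 0.5, -1.1]
opening: 0.062
grip_force: 65.8
```

```bash
python3 - <<'E'
from h import *
s=observe(); print(s["force"],s["opening"],s["grip_force"]);go([.6145,.056,.1485],12.3)
E
```

```text
[-0.19903126  0.53779829 -1.08476453] 0.06195192690145302 65.8429491519928
t 17.38 tcp [ 602.1 -224.7  228.1] toolshift mm [271.6  71.9  79.6] turn 2.090593629309559e-05 q6 -0.59 alt -3.1415717476535
```

{"name": "send_rows", "arguments": {
  "targets": "1 0.034 0.009 0 0;1 0.034 0.009 0 0;1 0.034 0.009 0 0;1 0.034 0.009 0 0;1 0.034 0.009 0 0"
}}

```text
time: 18.0
tool_pos: [0.61, -0.0479, 0.2282]
tcp_rot: [0.0, 0.627, 0.779, 0.0]
force: [-0.3, -0.1, -1.4]
opening: 0.0622
grip_force: 65.9
```

{"name": "send_rows", "arguments": {
  "targets": "1 0.034 0.009 0 0;1 0.034 0.009 0 0;1 0.0336 0.009 0 0;1 0 0 0.025 0;1 0 0 0.015 0"
}}

```text
time: 18.62
tool_pos: [0.6144, 0.0564, 0.187]
tcp_rot: [-0.0, 0.627, 0.779, -0.001]
force: [-0.3, 0.1, -1.2]
opening: 0.0624
grip_force: 65.8
```

```bash
python3 - <<'E'
from h import *
for z in(.036,): pass
s=observe(); print(s["force"],s["opening"],s["grip_force"]);go([.6145,.056,.149],12.3)
E
```

```text
[-0.27856534  0.07132661 -1.20940155] 0.06242141697603321 65.81844806671143
t 18.62 tcp [614.4  56.4 187. ] toolshift mm [-0.4  0.1 38. ] turn 0.0005976078013641146 q6 -0.14 alt -3.140995045788429
```

{"name": "send_rows", "arguments": {
  "targets": "1 0 0 0.015 0;1 0 0 0.012 0;1 0 0 0.008 0;1 0 0 0.003 0;1 0 0 0 0"
}}

```text
time: 19.25
tool_pos: [0.615, 0.0559, 0.1502]
tcp_rot: [0.0, 0.628, 0.779, 0.0]
force: [0.5, 0.7, -1.4]
opening: 0.0621
grip_force: 65.8
```

{"name": "send_rows", "arguments": {
  "targets": "0 0 0 0 0;0 0 0 0 0;0 0 0 0 0;0 0 0 -0.03 0;0 0 0 -0.05 0"
}}

```text
time: 19.88
tool_pos: [0.6139, 0.0559, 0.2293]
tcp_rot: [-0.002, 0.628, 0.779, -0.002]
force: [1.2, -0.0, -0.1]
opening: 0.0857
grip_force: 0.0
```

{"name": "send_rows", "arguments": {
  "targets": "0 -0.045 -0.04 0 0;0 -0.045 -0.04 0 0;0 -0.04 -0.04 0 0;0 -0.04 -0.04 0 0;0 -0.04 -0.04 0 0"
}}

```text
time: 20.5
tool_pos: [0.463, -0.1931, 0.2305]
tcp_rot: [0.001, 0.627, 0.779, 0.0]
force: [0.5, -0.6, 0.2]
opening: 0.0853
grip_force: 0.0
```

```bash
python3 - <<'E'
from h import *
p=stack(.090)
go([.4409-.0032,-.3424+.0024,.2],80.8)
cv2.imwrite("pics/b4.png",cv2.resize(p["img"][220:320,220:340],(720,600),interpolation=cv2.INTER_CUBIC))
E
```

```text
top mould 769 (array([618.7,  53.6]), array([103.7,  64.6]), -78.5)
top paddle 870 (array([611.9,  88.2]), array([270.8, 245.1]), -35.9) origin [581.1 110.5]
scene mould 640 (array([616.3,  59.2]), array([103.8,  66.1]), -79.8)
scene paddle 904 (array([625. ,  70.8]), array([273.6, 150.9]), -61.0) origin [606.6 104. ]
t 20.6 tcp [ 461.4 -195.   230.5] toolshift mm [-136.9  -53.1   30.7] turn -1.2016830441950959 q6 -0.63 alt 1.9399096093946973
```

View pics/b4.png

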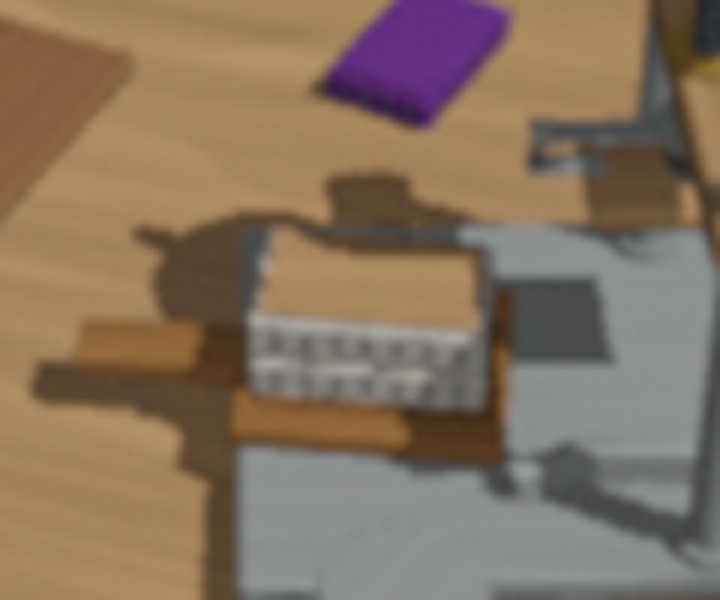

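{"name": "send_rows", "arguments": {
  "targets": "0 0 0 0 -0.172;0 0 0 0 -0.172;0 0 0 0 -0.172;0 0 0 0 -0.172;0 0 0 0 -0.172"
}}

```text
time: 21.22
tool_pos: [0.4646, -0.191, 0.2303]
tcp_rot: [0.0, 0.243, 0.97, 0.0]
force: [0.2, -0.8, 0.3]
opening: 0.0856
grip_force: 0.0
```

{"name": "send_rows", "arguments": {
  "targets": "0 0 0 0 -0.172;0 0 0 0 -0.17;0 0 -0.037 0 0;0 0 -0.037 0 0;0 0 -0.037 0 0"
}}

```text
time: 21.85
tool_pos: [0.4475, -0.3017, 0.2304]
tcp_rot: [0.001, 0.077, 0.997, -0.0]
force: [1.1, -0.7, -0.5]
opening: 0.0854
grip_force: 0.0
```

{"name": "send_rows", "arguments": {
  "targets": "0 0 -0.036 0 0;0 0 0 0.03 0;0 0 0 0.03 0;0 0 0 0.02 0;0 0 0 0 0"
}}

```text
time: 22.48
tool_pos: [0.4413, -0.3359, 0.1488]
tcp_rot: [-0.001, 0.077, 0.997, 0.001]
force: [0.9, -0.1, -0.2]
opening: 0.085
grip_force: 0.0
```

```bash
python3 - <<'E'
from h import *
go([.4377,-.340,.0925],80.8)
E
```

```text
t 22.48 tcp [ 441.3 -335.9  148.8] toolshift mm [ 2.8 -4.7 56.3] turn 0.00637249654099108 q6 -2.09 alt -3.135220157048802
```

{"name": "send_rows", "arguments": {
  "targets": "0 0.0028 -0.0047 0.02 0.006;0 0 0 0.02 0;0 0 0 0.011 0;0 0 0 0.0055 0;0 0 0 0 0"
}}

```text
time: 23.1
tool_pos: [0.4382, -0.3412, 0.0939]
tcp_rot: [0.0, 0.08, 0.997, -0.0]
force: [0.4, -0.5, 0.1]
opening: 0.0855
grip_force: 0.0
```

{"name": "send_rows", "arguments": {
  "targets": "1 0 0 0 0;1 0 0 0 0;1 0 0 0 0;1 0 0 0 0;1 0 0 0 0"
}}

```text
time: 23.72
tool_pos: [0.4382, -0.3414, 0.0948]
tcp_rot: [0.001, 0.08, 0.997, -0.001]
force: [-1.1, 0.8, 5.5]
opening: 0.0622
grip_force: 65.9
```

{"name": "send_rows", "arguments": {
  "targets": "1 0 0 -0.025 0;1 0 0 -0.045 0;1 0 0 -0.05 0;1 0 0 -0.04 0;1 0 0 0 0.172"
}}

```text
time: 24.35
tool_pos: [0.4389, -0.3421, 0.2577]
tcp_rot: [0.004, 0.168, 0.986, -0.002]
force: [-0.0, 0.0, -2.8]
opening: 0.0622
grip_force: 66.2
```

{"name": "send_rows", "arguments": {
  "targets": "1 0 0 0 0.172;1 0 0 0 0.172;1 0 0 0 0.172;1 0 0 0 0.172;1 0 0 0 0.172"
}}

```text
time: 24.98
tool_pos: [0.4376, -0.341, 0.2536]
tcp_rot: [-0.0, 0.564, 0.826, -0.0]
force: [-0.2, -0.5, -0.9]
opening: 0.0621
grip_force: 66.2
```

{"name": "send_rows", "arguments": {
  "targets": "1 0 0 0 0.164;1 0 0 0 0;1 0 0 0 0;1 0 0 0 0;1 0 0 0 0"
}}

```text
time: 25.6
tool_pos: [0.4378, -0.3411, 0.2536]
tcp_rot: [0.0, 0.627, 0.779, -0.0]
force: [-0.5, -0.1, -1.5]
opening: 0.0619
grip_force: 66.2
```

```bash
python3 - <<'E'
from h import *
s=observe(); print(s["force"],s["opening"],s["grip_force"]);go([.6145,.056,.1735],12.3)
E
```

```text
[-0.52444039 -0.05917358 -1.45908767] 0.06191465291906532 66.19443655014038
t 25.6 tcp [ 437.8 -341.1  253.6] toolshift mm [350.4 257.2  80.1] turn -2.301978883436215e-06 q6 -0.9 alt 3.1415903516109096
```

{"name": "send_rows", "arguments": {
  "targets": "1 0.035 0.0257 0 0;1 0.035 0.0257 0 0;1 0.035 0.0257 0 0;1 0.035 0.0257 0 0;1 0.035 0.0257 0 0"
}}

```text
time: 26.22
tool_pos: [0.5267, -0.1416, 0.2537]
tcp_rot: [0.0, 0.627, 0.779, 0.0]
force: [1.5, -0.3, -0.7]
opening: 0.062
grip_force: 66.2
```

{"name": "send_rows", "arguments": {
  "targets": "1 0.035 0.0257 0 0;1 0.035 0.0257 0 0;1 0.035 0.0257 0 0;1 0.035 0.0257 0 0;1 0.0354 0.0259 0 0"
}}

```text
time: 26.85
tool_pos: [0.6152, 0.0572, 0.2536]
tcp_rot: [0.0, 0.627, 0.779, -0.0]
force: [0.6, -0.1, -1.0]
opening: 0.0616
grip_force: 66.2
```

{"name": "send_rows", "arguments": {
  "targets": "1 0 0 0.02 0;1 0 0 0.02 0;1 0 0 0 0;1 0 0 0 0;1 0 0 0 0"
}}

```text
time: 27.48
tool_pos: [0.6153, 0.0557, 0.2147]
tcp_rot: [0.001, 0.628, 0.779, 0.001]
force: [-0.4, 0.2, -1.9]
opening: 0.0619
grip_force: 66.1
```

```bash
python3 - <<'E'
from h import *
s=observe(); print(s["force"],s["opening"],s["grip_force"]);go([.6145,.056,.1735],12.3)
E
```

```text
[-0.37335807  0.15421961 -1.8968108 ] 0.06192067977932585 66.12946629524231
t 27.48 tcp [615.3  55.7 214.7] toolshift mm [ 0.5 -0.8 41.2] turn -0.0008311113613593224 q6 -0.14 alt 3.1407615422284336
```

{"name": "send_rows", "arguments": {
  "targets": "1 0 -0.0005 0.015 0;1 0 0 0.013 0;1 0 0 0.009 0;1 0 0 0.003 0;1 0 0 0 0"
}}

```text
time: 28.1
tool_pos: [0.6144, 0.0557, 0.1736]
tcp_rot: [0.0, 0.628, 0.779, 0.0]
force: [0.1, 0.8, -2.3]
opening: 0.0619
grip_force: 66.2
```

{"name": "send_rows", "arguments": {
  "targets": "0 0 0 0 0;0 0 0 0 0;0 0 0 0 0;0 0 0 -0.03 0;0 0 0 -0.05 0"
}}

```text
time: 28.72
tool_pos: [0.6135, 0.0557, 0.2527]
tcp_rot: [-0.002, 0.628, 0.779, -0.002]
force: [1.0, 0.2, -1.1]
opening: 0.0857
grip_force: 0.0
```

{"name": "send_rows", "arguments": {
  "targets": "0 -0.045 -0.04 0 0;0 -0.045 -0.04 0 0;0 -0.04 -0.04 0 0;0 -0.04 -0.04 0 0;0 -0.04 -0.04 0 0"
}}

```text
time: 29.35
tool_pos: [0.4624, -0.1933, 0.254]
tcp_rot: [0.001, 0.627, 0.779, 0.0]
force: [-0.2, -0.7, 0.1]
opening: 0.0856
grip_force: 0.0
```

```bash
python3 - <<'E'
from h import *
p=stack(.114)
p=imaging.grab_frame("top");cv2.imwrite("pics/c4.png",cv2.resize(p["img"][130:230,200:320],(720,600),interpolation=cv2.INTER_CUBIC))
# handle grasp point on paddle axis: paddle local x=-118 , true coords
o=np.array([618.3-3.2,54.9+2.4]);a=np.radians(102.3);u=np.array([np.cos(a),np.sin(a)])
g=o-118*u; print(g); go([g[0]/1000,g[1]/1000,.2],12.3)
E
```

```text
top mould 805 (array([617.8,  54.2]), array([103.9,  65. ]), -77.1)
top paddle 786 (array([610.6,  87.1]), array([270.3, 246. ]), -35.6) origin [579.7 109.2]
scene mould 641 (array([615.6,  60. ]), array([103.5,  64.8]), -76.3)
scene paddle 886 (array([626.8,  76.6]), array([277.9, 155.8]), -58.5) origin [606.9 109. ]
[640.23758558 -57.99137778]
t 29.5 tcp [ 462.2 -193.7  254. ] toolshift mm [ 95.7 202.3  54. ] turn -0.005188372166900396 q6 -0.63 alt 3.1364042814228927
```

View pics/c4.png

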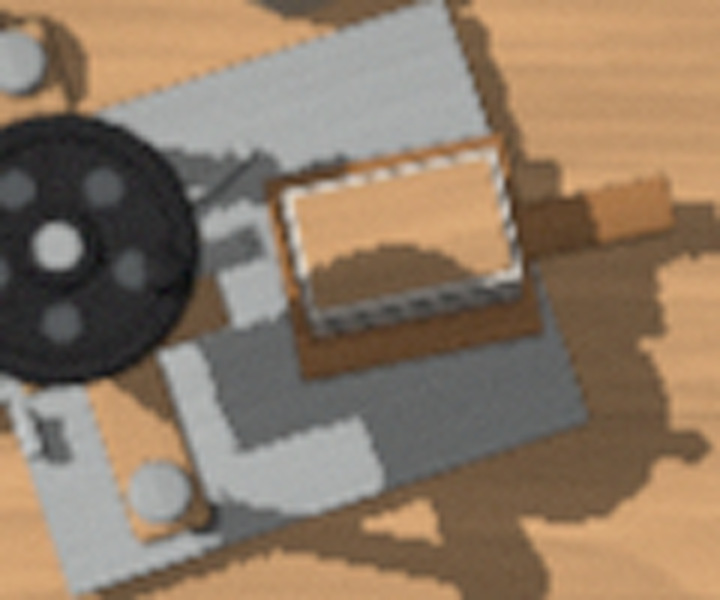

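{"name": "send_rows", "arguments": {
  "targets": "0 0.0168 0.0338 0.009 0;0 0.0168 0.0338 0.009 0;0 0.0168 0.0338 0.009 0;0 0.0168 0.0338 0.009 0;0 0.0168 0.0338 0.009 0"
}}

```text
time: 30.12
tool_pos: [0.6122, -0.0715, 0.2083]
tcp_rot: [0.0, 0.627, 0.779, 0.0]
force: [0.1, -1.2, -0.7]
opening: 0.0855
grip_force: 0.0
```

{"name": "send_rows", "arguments": {
  "targets": "0 0.0168 0.0338 0.009 0;0 0 0 0.02 0;0 0 0 0.02 0;0 0 0 0.02 0;0 0 0 0 0"
}}

```text
time: 30.75
tool_pos: [0.6397, -0.0488, 0.1379]
tcp_rot: [-0.002, 0.627, 0.779, -0.001]
force: [0.0, -0.4, 0.4]
opening: 0.0855
grip_force: 0.0
```

```bash
python3 - <<'E'
from h import *
go([.639,-.0521,.1045],12.3)
E
```

```text
t 30.75 tcp [639.7 -48.8 137.9] toolshift mm [-3.1 -1.3 33.4] turn 0.0007902458752422894 q6 -0.31 alt -3.140802407714551
```

{"name": "send_rows", "arguments": {
  "targets": "0 -0.003 -0.0013 0.015 0;0 0 0 0.012 0;0 0 0 0.006 0;0 0 0 0 0;1 0 0 0 0"
}}

```text
time: 31.38
tool_pos: [0.6398, -0.0536, 0.107]
tcp_rot: [0.0, 0.628, 0.779, 0.0]
force: [-0.3, -0.0, -0.3]
opening: 0.0702
grip_force: 0.0
```

{"name": "send_rows", "arguments": {
  "targets": "1 0 0 0 0;1 0 0 0 0;1 0 0 0 0;1 0 0 0 0;1 0 0 0 0"
}}

```text
time: 32.0
tool_pos: [0.6396, -0.0536, 0.1072]
tcp_rot: [0.0, 0.627, 0.779, 0.0]
force: [-1.4, 0.4, 5.8]
opening: 0.0254
grip_force: 60.5
```

```bash
python3 - <<'E'
from h import *
p=imaging.grab_frame("scene");cv2.imwrite("pics/d1.png",cv2.resize(p["img"][200:320,200:360],(800,600),interpolation=cv2.INTER_CUBIC))
s=observe(); print(s["tool_pos"],s["force"],s["torque"],s["opening"],s["grip_force"])
E
```

```text
[ 0.63961234 -0.05360806  0.10725349] [-0.82992869  0.10596539  5.70302615] [0.01321401 0.27028929 0.09167892] 0.025922678480717113 60.51150977611542
```

View pics/d1.png

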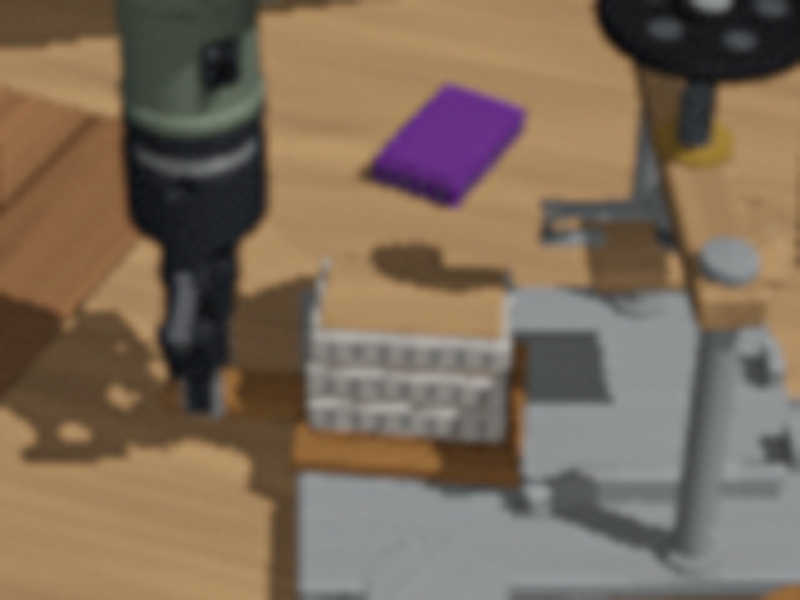

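{"name": "send_rows", "arguments": {
  "targets": "1 0.003 0.0036 0 -0.025;1 0.003 0.0036 0 -0.025;1 0.0033 0.0036 0 -0.025;1 0.0033 0.0036 0 -0.026;1 0.0033 0.0036 0 -0.026"
}}

```text
time: 32.67
tool_pos: [0.6534, -0.0358, 0.1073]
tcp_rot: [0.002, 0.576, 0.818, -0.001]
force: [-1.2, -7.2, 5.4]
opening: 0.0257
grip_force: 60.4
```

```bash
python3 - <<'E'
from h import *
p=imaging.grab_frame("top"); w=cloud(p); z=w[...,2]
m=(abs(z-.114)<.007)&(np.hypot(w[...,0]-.616,w[...,1]-.063)<.09); print("stack",m.sum(),rect(w[m][:,:2]))
s=observe(); print(s["force"],s["opening"],s["grip_force"])
b=np.radians(109.6);X=np.array([np.cos(b),np.sin(b)]);Y=np.array([-X[1],X[0]])
d=s["tool_pos"][:2]*1000-[575.3,189.4]; print("grasp in press",d@X,d@Y)
go([0,0,0],19.6)
E
```

```text
stack 744 (array([617.4,  67.3]), array([103.1,  64.4]), -69.6)
[ 0.0845052  -5.81306465  3.59879683] 0.025570725568997366 60.46524167060852
grasp in press -237.90492133875847 1.5539178386836885
t 32.73 tcp [653.6 -35.2 107.2] toolshift mm [ 254.4 -603.4  105.7] turn 0.002355869489585906 q6 -0.41 alt -3.1392367841002073
```

{"name": "send_rows", "arguments": {
  "targets": "1 0.006 0 0 0;1 0.01 0 0 0;1 0.012 0 0 0;1 0.012 0 0 0;1 0.012 0 0 0"
}}

```text
time: 33.35
tool_pos: [0.6368, 0.014, 0.1073]
tcp_rot: [0.003, 0.577, 0.817, -0.0]
force: [2.5, -6.8, 3.0]
opening: 0.0261
grip_force: 60.2
```

{"name": "send_rows", "arguments": {
  "targets": "1 0.012 0 0 0;1 0.012 0 0 0;1 0.012 0 0 0;1 0.01 0 0 0;1 0.01 0 0 0"
}}

```text
time: 33.98
tool_pos: [0.618, 0.0668, 0.1073]
tcp_rot: [0.003, 0.576, 0.817, -0.0]
force: [3.0, -6.1, 3.5]
opening: 0.0258
grip_force: 60.3
```

```bash
cat >> h.py <<'E'
def pr():
    s=observe(); b=np.radians(109.6);X=np.array([np.cos(b),np.sin(b)]);Y=np.array([-X[1],X[0]])
    d=s["tool_pos"][:2]*1000-[575.3,189.4]; f=s["force"][:2]
    print("t",round(s["time"],2),"grasp in press",(d@X).round(1),(d@Y).round(1),"F",(f@X).round(1),(f@Y).round(1),s["force"][2].round(1),"open",s["opening"].round(4),"tz",s["torque"][2].round(2))
E
python3 - <<'E'
from h import *
pr()
p=imaging.grab_frame("scene");cv2.imwrite("pics/d2.png",cv2.resize(p["img"][200:320,230:390],(800,600),interpolation=cv2.INTER_CUBIC))
E
```

```text
Traceback (most recent call last):
  File "h.py", line 36, in pr
    print("t",round(s["time"],2),"grasp in press",(d@X).round(1),(d@Y).round(1),"F",(f@X).round(1),(f@Y).round(1),s["force"][2].round(1),"open",s["opening"].round(4),"tz",s["torque"][2].round(2))
                                                                                                                                                ^^^^^^^^^^^^^^^^^^
AttributeError: 'float' object has no attribute 'round'
```

```bash
sed -i 's/s\["opening"\].round(4)/round(s["opening"],4)/' h.py
python3 - <<'E'
from h import *
pr()
p=imaging.grab_frame("scene");cv2.imwrite("pics/d2.png",cv2.resize(p["img"][200:320,230:390],(800,600),interpolation=cv2.INTER_CUBIC))
w=cloud(imaging.grab_frame("top")); z=w[...,2]
m=(abs(z-.114)<.007)&(np.hypot(w[...,0]-.58,w[...,1]-.175)<.11); print("stack",m.sum(),rect(w[m][:,:2]))
E
```

```text
t 33.98 grasp in press -129.8 0.8 F -6.7 -0.8 3.5 open 0.0258 tz 0.02
stack 29 (array([549.6, 179.9]), array([63.2,  8.3]), -70.0)
```

View pics/d2.png

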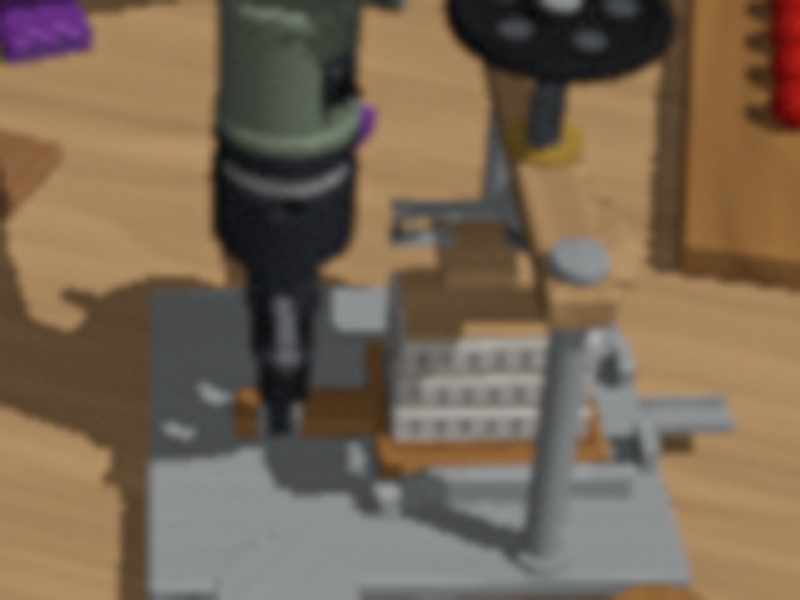

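{"name": "send_rows", "arguments": {
  "targets": "1 0.004 0 0 0;1 0.004 0 0 0;1 0.003 0 0 0;1 0.002 0 0 0;1 0.001 0 0 0"
}}

```text
time: 34.7
tool_pos: [0.6133, 0.0798, 0.1073]
tcp_rot: [0.002, 0.577, 0.817, -0.0]
force: [2.5, -7.5, 3.6]
opening: 0.0262
grip_force: 60.4
```

{"name": "send_rows", "arguments": {
  "targets": "1 0 -0.001 0 0;1 0 -0.001 0 0;1 0 0 0 0;1 0 0 0 0;1 0 0 0 0"
}}

```text
time: 35.33
tool_pos: [0.6122, 0.08, 0.1072]
tcp_rot: [0.002, 0.577, 0.817, 0.001]
force: [5.1, -4.7, 1.8]
opening: 0.0257
grip_force: 60.2
```

```bash
python3 - <<'E'
from h import *
pr(); s,m=tool(); print(m[:2,:2])
E
```

```text
t 35.33 grasp in press -115.5 2.0 F -6.2 -3.2 1.8 open 0.0257 tz -0.18
[[-0.33387664  0.94260147]
 [ 0.94261379  0.3338845 ]]
```

{"name": "send_rows", "arguments": {
  "targets": "1 0 0.001 0 0;1 0 0.001 0 0;1 0 0.001 0 0;1 0 0 0 0;1 0 0 0 0"
}}

```text
time: 35.95
tool_pos: [0.6128, 0.0802, 0.1072]
tcp_rot: [0.001, 0.577, 0.817, -0.001]
force: [-0.9, -6.8, 7.8]
opening: 0.0259
grip_force: 60.7
```

```bash
python3 - <<'E'
from h import *
pr()
E
```

```text
t 35.95 grasp in press -115.4 1.3 F -6.1 3.2 7.8 open 0.0259 tz -0.14
```

{"name": "send_rows", "arguments": {
  "targets": "1 0 0.001 0 0;1 0 0.001 0 0;1 0 0 0 0;1 0 0 0 0;1 0 0 0 0"
}}

```text
time: 36.58
tool_pos: [0.6135, 0.0805, 0.1073]
tcp_rot: [-0.001, 0.577, 0.817, -0.002]
force: [-5.6, -7.6, 9.8]
opening: 0.0259
grip_force: 61.0
```

```bash
python3 - <<'E'
from h import *
pr()
E
```

```text
t 36.58 grasp in press -115.4 0.6 F -5.3 7.8 9.8 open 0.0259 tz 0.0
```

{"name": "send_rows", "arguments": {
  "targets": "1 0 0.001 0 0;1 0 0.001 0 0;1 0 0 0 0;1 0 0 0 0;1 0 0 0 0"
}}

```text
time: 37.2
tool_pos: [0.6141, 0.0808, 0.1072]
tcp_rot: [-0.002, 0.576, 0.817, -0.004]
force: [-8.2, -9.0, 13.2]
opening: 0.0257
grip_force: 61.3
```

```bash
python3 - <<'E'
from h import *
pr()
b=np.radians(109.6);X=np.array([np.cos(b),np.sin(b)]);Y=np.array([-X[1],X[0]])
for n in("scene",):
    p=imaging.grab_frame(n); w=cloud(p); z=w[...,2]; d=w[...,:2]*1000-([575.3,189.4]); U=d@X;V=d@Y
    k=(z>.034)&(z<.050)&(U>-75)&(U<75)&(V<-36)&(V>-70)
    for lo in range(-75,75,10):
        kk=k&(U>=lo)&(U<lo+10); print(lo,sorted([(int(a),int(c*1000)) for a,c in zip(V[kk],z[kk])])[::3])
cv2.imwrite("pics/d3.png",cv2.resize(p["img"][260:320,290:370],(800,600),interpolation=cv2.INTER_CUBIC))
E
```

```text
t 37.2 grasp in press -115.3 -0.1 F -5.7 10.8 13.2 open 0.0257 tz 0.19
-75 [(-69, 41), (-69, 45), (-68, 40), (-67, 47), (-63, 46), (-61, 44)]
-65 [(-67, 40), (-66, 34), (-66, 45), (-65, 48), (-64, 43), (-63, 46), (-59, 45), (-57, 47), (-47, 40), (-42, 36), (-40, 41)]
-55 [(-64, 36), (-63, 42), (-62, 37), (-61, 40), (-59, 46), (-57, 47), (-48, 41), (-46, 40), (-42, 39), (-39, 40), (-37, 41)]
-45 [(-63, 38), (-62, 34), (-61, 36), (-60, 38), (-60, 46), (-58, 43), (-56, 45), (-53, 46), (-47, 40), (-44, 40), (-42, 42), (-38, 42), (-37, 45)]
-35 [(-63, 41), (-62, 44), (-61, 43), (-60, 35), (-60, 46), (-59, 45), (-55, 44), (-53, 46), (-47, 43), (-43, 40), (-41, 41), (-38, 41), (-36, 44)]
-25 [(-63, 34), (-61, 39), (-61, 43), (-60, 34), (-59, 41), (-58, 47), (-56, 45), (-51, 44), (-45, 41), (-42, 41), (-40, 44)]
-15 [(-62, 40), (-62, 48), (-61, 46), (-60, 34), (-60, 42), (-58, 47), (-57, 46), (-53, 45), (-46, 42), (-42, 42), (-40, 39), (-38, 41)]
-5 [(-62, 43), (-61, 35), (-61, 39), (-60, 38), (-55, 44), (-48, 43), (-46, 41), (-42, 41), (-41, 45), (-39, 42)]
5 [(-43, 42)]
15 [(-62, 39), (-59, 40)]
25 [(-63, 40), (-62, 42), (-61, 42), (-60, 41), (-60, 47), (-58, 45), (-55, 46), (-46, 41), (-40, 43)]
35 [(-64, 48), (-61, 37), (-61, 41), (-61, 45), (-60, 47), (-55, 46), (-53, 45), (-45, 40), (-44, 42), (-42, 40), (-38, 40), (-36, 42)]
45 [(-63, 39), (-62, 39), (-61, 38), (-60, 40), (-59, 43), (-58, 45), (-55, 45), (-48, 42), (-45, 40), (-43, 42), (-39, 41), (-38, 43)]
55 [(-61, 37), (-60, 47), (-49, 35), (-48, 42), (-43, 41), (-40, 41), (-36, 41)]
65 [(-44, 34), (-44, 42), (-43, 37), (-42, 36), (-40, 45), (-39, 44), (-37, 45)]
```

View pics/d3.png

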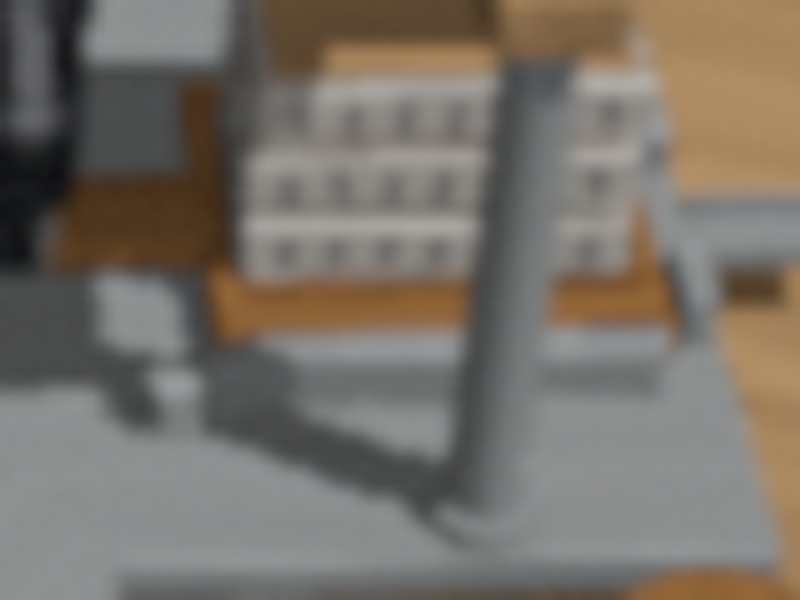

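{"name": "send_rows", "arguments": {
  "targets": "1 0.001 0 0 0;1 0.001 0 0 0;1 0.001 0 0 0;1 0 0 0 0;1 0 0 0 0"
}}

```text
time: 37.88
tool_pos: [0.6149, 0.0825, 0.1072]
tcp_rot: [0.001, 0.576, 0.818, -0.003]
force: [-4.1, -13.0, 9.9]
opening: 0.0263
grip_force: 61.0
```

```bash
python3 - <<'E'
from h import *
pr()
E
```

```text
t 37.88 grasp in press -114.0 -1.5 F -10.9 8.2 9.9 open 0.0263 tz 0.45
```

{"name": "send_rows", "arguments": {
  "targets": "1 0.001 0 0 0;1 0.001 0 0 0;1 0 0 0 0;1 0 0 0 0;1 0 0 0 0"
}}

```text
time: 38.5
tool_pos: [0.6148, 0.0828, 0.1072]
tcp_rot: [0.002, 0.575, 0.818, -0.004]
force: [-1.6, -19.3, 8.6]
opening: 0.026
grip_force: 60.9
```

```bash
python3 - <<'E'
from h import *
pr()
E
```

```text
t 38.5 grasp in press -113.7 -1.4 F -17.6 8.0 8.6 open 0.026 tz 0.43
```

{"name": "send_rows", "arguments": {
  "targets": "1 0.001 0 0 0;1 0.001 0 0 0;1 0.001 0 0 0;1 0 0 0 0;1 0 0 0 0"
}}

```text
time: 39.12
tool_pos: [0.6146, 0.0833, 0.1072]
tcp_rot: [0.004, 0.575, 0.818, -0.005]
force: [0.9, -27.8, 7.7]
opening: 0.0254
grip_force: 60.7
```

```bash
python3 - <<'E'
from h import *
pr()
p=imaging.grab_frame("top"); w=cloud(p); z=w[...,2]
b=np.radians(109.6);X=np.array([np.cos(b),np.sin(b)]);Y=np.array([-X[1],X[0]])
d=w[...,:2]*1000-([578.5,187.0]); U=d@X;V=d@Y
m=(abs(z-.114)<.008)&(abs(U)<75)&(abs(V)<60); print("stack end",m.sum(),np.percentile(U[m],[0,5,95,100]).round(1),np.percentile(V[m],[0,5,95,100]).round(1))
k=(abs(z-.042)<.004)&(abs(V)<62)&(U>35)&(U<70); print("pad",k.sum(),[(int(a),int(c)) for a,c in zip(U[k],V[k])][::4])
k=(abs(z-.046)<.004)&(abs(V)<62)&(U>58)&(U<85); print("stops",k.sum(),[(int(a),int(c)) for a,c in zip(U[k],V[k])][::2])
cv2.imwrite("pics/e1.png",cv2.resize(p["img"][130:230,170:290],(720,600),interpolation=cv2.INTER_CUBIC))
E
```

```text
t 39.12 grasp in press -113.2 -1.4 F -26.5 8.5 7.7 open 0.0254 tz 0.34
stack end 34 [-53.2 -52.3  47.3  48.9] [ 5.4 10.  34.1 34.4]
pad 68 [(59, 13), (59, 23), (52, 29), (69, 26), (55, 31), (42, 35), (53, 34), (37, 40), (49, 39), (35, 44), (58, 39), (47, 43), (57, 43), (45, 47), (57, 46), (46, 50), (53, 51)]
stops 32 [(59, 13), (67, 21), (61, 23), (71, 23), (65, 24), (69, 26), (64, 28), (67, 30), (61, 32), (68, 33), (62, 35), (67, 36), (61, 38), (70, 39), (61, 42), (68, 42)]
```

{"name": "send_rows", "arguments": {
  "targets": "0 0 0 0 0;0 0 0 0 0;0 0 0 0 0;0 -0.02 0 0 0;0 -0.03 0 0 0"
}}

```text
time: 39.8
tool_pos: [0.6308, 0.0433, 0.1064]
tcp_rot: [-0.0, 0.576, 0.817, -0.0]
force: [0.0, -0.0, -0.2]
opening: 0.0855
grip_force: 0.0
```

{"name": "send_rows", "arguments": {
  "targets": "1 -0.005 0 0 0;1 0 0 0 0;1 0 0 0 0;1 0 0 0 0;1 0 0 0 0"
}}

```text
time: 40.42
tool_pos: [0.6322, 0.0393, 0.1066]
tcp_rot: [0.0, 0.577, 0.817, -0.0]
force: [-0.4, 0.3, 1.6]
opening: 0.0
grip_force: 0.0
```

```bash
python3 - <<'E'
from h import *
pr(); go([0.575,.189,.1065],19.6)
E
```

```text
t 40.42 grasp in press -160.5 -3.3 F 0.4 0.2 1.6 open 0.0 tz -0.03
t 40.42 tcp [632.2  39.3 106.6] toolshift mm [ 1.602e+02 -3.800e+00  1.000e-01] turn -0.00036959391079857055 q6 -0.3 alt 3.1412230596789947
```

{"name": "send_rows", "arguments": {
  "targets": "1 0.004 -0.0025 0 0;1 0.004 0 0 0;1 0.002 0 0 0;1 0.001 0 0 0;1 0 0 0 0"
}}

```text
time: 41.05
tool_pos: [0.6264, 0.0484, 0.1066]
tcp_rot: [0.0, 0.577, 0.817, -0.0]
force: [-0.5, -0.1, -0.8]
opening: 0.0002
grip_force: 0.0
```

```bash
python3 - <<'E'
from h import *
pr()
E
```

```text
t 41.05 grasp in press -150.0 -0.8 F 0.0 0.5 -0.8 open 0.0002 tz -0.05
```

{"name": "send_rows", "arguments": {
  "targets": "1 0.001 0 0 0;1 0.001 0 0 0;1 0.001 0 0 0;1 0.001 0 0 0;1 0 0 0 0"
}}

```text
time: 41.68
tool_pos: [0.6259, 0.0495, 0.1067]
tcp_rot: [0.002, 0.576, 0.817, -0.001]
force: [2.4, -10.0, -1.0]
opening: 0.0001
grip_force: 5.3
```

```bash
python3 - <<'E'
from h import *
pr()
E
```

```text
t 41.67 grasp in press -148.8 -0.7 F -10.2 1.1 -1.0 open 0.0001 tz 0.09
```

{"name": "send_rows", "arguments": {
  "targets": "1 0.001 0 0 0;1 0.001 0 0 0;1 0.001 0 0 0;1 0.001 0 0 0;1 0 0 0 0"
}}

```text
time: 42.3
tool_pos: [0.6252, 0.05, 0.1068]
tcp_rot: [0.004, 0.575, 0.818, -0.003]
force: [3.7, -22.3, -1.3]
opening: -0.0
grip_force: 11.0
```

```bash
python3 - <<'E'
from h import *
pr()
E
```

```text
t 42.3 grasp in press -148.1 -0.2 F -22.3 4.0 -1.3 open -0.0 tz 0.03
```

{"name": "send_rows", "arguments": {
  "targets": "1 -0.01 0 0 0;1 -0.03 0 0 0;1 0 0 -0.05 0;1 -0.04 0 -0.04 0;1 -0.05 0 -0.03 0"
}}

```text
time: 42.92
tool_pos: [0.6677, -0.0662, 0.2289]
tcp_rot: [0.001, 0.576, 0.817, 0.001]
force: [0.6, -0.2, -0.4]
opening: 0.0001
grip_force: 0.0
```

{"name": "send_rows", "arguments": {
  "targets": "0 -0.05 0 -0.02 0;0 -0.05 0 0 0;0 -0.05 0 0 0;0 0 0 0 0;0 0 0 0 0"
}}

```text
time: 43.55
tool_pos: [0.7171, -0.2073, 0.2461]
tcp_rot: [-0.001, 0.577, 0.817, 0.0]
force: [0.6, -0.3, -0.2]
opening: 0.0856
grip_force: 0.0
```

```bash
python3 - <<'E'
from h import *
pr(); b=np.radians(109.6);X=np.array([np.cos(b),np.sin(b)]);Y=np.array([-X[1],X[0]])
for n,c in(("scene",[573,193]),("top",[578.5,187.0])):
    p=imaging.grab_frame(n); w=cloud(p); z=w[...,2]; d=w[...,:2]*1000-np.array(c); U=d@X;V=d@Y
    k=(abs(z-.042)<.005)&(U<-70)&(U>-150)&(abs(V)<30); 
    if k.sum()>20: print(n,"handle",k.sum(),U[k].min().round(1),V[k].min().round(1),V[k].max().round(1),np.polyfit(U[k],V[k],1))
    k=(abs(z-.042)<.005)&(U<-45)&(U>-75)&(abs(V)<58); print("pad U",np.percentile(U[k&(V>20)],1) if (k&(V>20)).any() else None, np.percentile(U[k&(V<-20)],1) if (k&(V<-20)).any() else None,"V",V[k].min(),V[k].max())
    print("dish",[np.round(ray(p,e["pixel"],0)*1000,1) for e in imaging.spot_point(p,"dish")])
    m=(np.hypot(w[...,0]-.543,w[...,1]-.413)<.1)&(z>.012)&(z<.03); print(m.sum(),cv2.minEnclosingCircle((w[m][:,:2]*1000).astype(np.float32)) if m.any() else 0)
    cv2.imwrite(f"pics/f_{n}.png",p["img"])
a=cv2.imread("pics/f_scene.png")[210:310,270:430]; t=cv2.imread("pics/f_top.png")[130:230,140:300]
cv2.imwrite("pics/f.png",np.vstack([cv2.resize(a,(480,300),interpolation=cv2.INTER_CUBIC),cv2.resize(t,(480,300),interpolation=cv2.INTER_CUBIC)]))
E
```

```text
t 43.55 grasp in press -421.3 -0.5 F -0.5 -0.5 -0.2 open 0.0856 tz 0.05
scene handle 201 -139.7 -18.0 14.3 [ 1.54472284e-03 -4.13614961e+00]
pad U -64.03699002043571 -63.51889865419916 V -57.043810549602405 50.091403140883756
dish [array([545.8, 416.8])]
121 ((541.55419921875, 418.9740905761719), 32.177364349365234)
top handle 192 -138.2 -14.1 16.2 [-0.00426671 -0.23541927]
pad U -62.182377709130456 -63.60653776423806 V -57.97741037682292 51.85595113462504
dish [array([547.3, 425.1])]
75 ((543.6661987304688, 412.7916564941406), 30.639129638671875)
```

View pics/f.png

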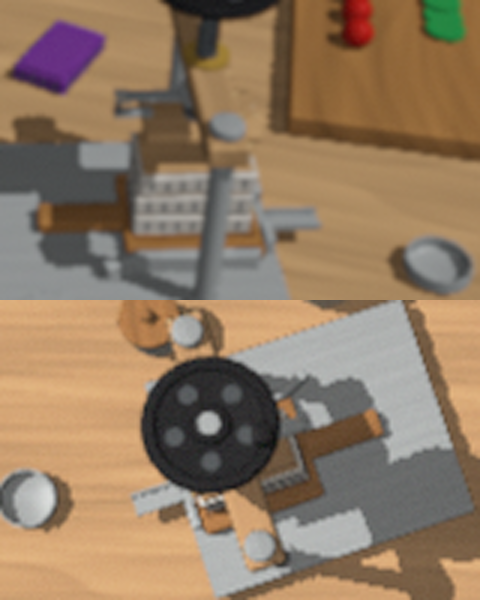

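{"name": "send_rows", "arguments": {
  "targets": "0 0.0259 -0.0328 0 0;0 0.0259 -0.0328 0 0;0 0.0259 -0.0328 0 0;0 0.0259 -0.0328 0 0;0 0.0259 -0.0328 0 0"
}}

```text
time: 44.38
tool_pos: [0.5179, -0.1394, 0.247]
tcp_rot: [0.0, 0.576, 0.817, 0.0]
force: [0.3, -0.5, -0.7]
opening: 0.0853
grip_force: 0.0
```

{"name": "send_rows", "arguments": {
  "targets": "0 0.0259 -0.0328 0 0;0 0.0259 -0.0328 0 0;0 0.0259 -0.0328 0 0;0 0.038 0.0115 0 0;0 0.038 0.0115 0 0"
}}

```text
time: 45.0
tool_pos: [0.3961, -0.0198, 0.2472]
tcp_rot: [0.001, 0.577, 0.817, 0.001]
force: [1.1, 0.3, 0.6]
opening: 0.0854
grip_force: 0.0
```

{"name": "send_rows", "arguments": {
  "targets": "0 0.038 0.0115 0 0;0 0.038 0.0115 0 0;0 0.038 0.0115 0 0;0 0.038 0.0115 0 0;0 0.038 0.0115 0 0"
}}

```text
time: 45.62
tool_pos: [0.3868, 0.1789, 0.2471]
tcp_rot: [0.0, 0.576, 0.817, 0.001]
force: [0.1, -0.9, -0.3]
opening: 0.0858
grip_force: 0.0
```

{"name": "send_rows", "arguments": {
  "targets": "0 0.038 0.0115 0 0;0 0.038 0.0115 0 0;0 0.038 0.0115 0 0;0 0 0 0 0;0 0 0 0 0"
}}

```text
time: 46.25
tool_pos: [0.3813, 0.2958, 0.2466]
tcp_rot: [0.0, 0.576, 0.817, -0.0]
force: [1.9, 0.8, -0.2]
opening: 0.0853
grip_force: 0.0
```

```bash
python3 - <<'E'
from h import *
p=imaging.grab_frame("top"); w=cloud(p); z=w[...,2]
m=(np.hypot(w[...,0]-.543,w[...,1]-.413)<.1)&(z>.012)&(z<.03); print(m.sum(),cv2.minEnclosingCircle((w[m][:,:2]*1000).astype(np.float32)) if m.any() else 0)
go([.543,.465,.2],-2.4)
E
```

```text
76 ((519.3814697265625, 434.79949951171875), 63.13639831542969)
t 46.3 tcp [381.5 295.4 246.6] toolshift mm [105.8 209.   46.5] turn 0.3830779225157057 q6 0.29 alt -2.7585147310740874
```

{"name": "send_rows", "arguments": {
  "targets": "0.53 0.0176 0.0348 0 0;0.53 0.0176 0.0348 0 0;0.53 0.0176 0.0348 0 0;0.53 0.0176 0.0348 0 0;0.53 0.0176 0.0348 0 0"
}}

```text
time: 46.92
tool_pos: [0.5177, 0.4366, 0.2467]
tcp_rot: [0.0, 0.578, 0.816, -0.0]
force: [-0.1, -0.7, 0.7]
opening: 0.0398
grip_force: 0.0
```

{"name": "send_rows", "arguments": {
  "targets": "0.53 0.0176 0.0348 0 0;0.53 0 0 0.02 0.128;0.53 0 0 0.03 0.128;0.53 0 0 0.03 0.127;0.53 0 0 0.02 0"
}}

```text
time: 47.55
tool_pos: [0.5435, 0.4635, 0.145]
tcp_rot: [0.0, 0.723, 0.691, -0.001]
force: [0.4, 0.2, -0.6]
opening: 0.0398
grip_force: 0.0
```

```bash
python3 - <<'E'
from h import *
for n in("top","scene"):
    p=imaging.grab_frame(n); w=cloud(p); z=w[...,2]
    m=((np.hypot(w[...,0]-.543,w[...,1]-.413)<.09)&(z>.012)&(z<.03)).astype(np.uint8)
    k,l,st,ce=cv2.connectedComponentsWithStats(m)
    for i in range(1,k):
        if st[i,4]>15: print(n,st[i,4],cv2.minEnclosingCircle((w[l==i][:,:2]*1000).astype(np.float32)))
go([.543,.463,.079],-2.4); print(observe()["opening"])
E
```

```text
top 71 ((545.1478271484375, 412.4239196777344), 30.638185501098633)
scene 119 ((539.5448608398438, 419.4206237792969), 32.42131805419922)
t 47.65 tcp [542.8 463.2 143.8] toolshift mm [ 0.1  0.5 64.8] turn -0.0015191413160063688 q6 0.73 alt 3.1400735122737866
0.04036323324425598
```

{"name": "send_rows", "arguments": {
  "targets": "0.53 0 0.0005 0.03 0;0.53 0 0 0.02 0;0.53 0 0 0.0145 0;0.53 0 0 0 0;0.53 0 0 0 0"
}}

```text
time: 48.28
tool_pos: [0.5444, 0.4657, 0.083]
tcp_rot: [0.0, 0.722, 0.692, 0.001]
force: [0.5, 0.3, 1.2]
opening: 0.0405
grip_force: 0.0
```

{"name": "send_rows", "arguments": {
  "targets": "0.53 -0.012 0 0 0;0.53 -0.012 0 0 0;0.53 -0.014 0 0 0;0.53 -0.014 0 0 0;0.53 -0.014 0 0 0"
}}

```text
time: 48.9
tool_pos: [0.5413, 0.3985, 0.0824]
tcp_rot: [0.0, 0.722, 0.692, 0.0]
force: [-0.2, 1.0, 0.5]
opening: 0.0399
grip_force: 0.7
```

```bash
python3 - <<'E'
from h import *
s=observe(); print(s["tool_pos"],s["force"])
for n in("scene",):
    p=imaging.grab_frame(n); w=cloud(p); z=w[...,2]
    m=((np.hypot(w[...,0]-.54,w[...,1]-.37)<.09)&(z>.012)&(z<.03)).astype(np.uint8)
    k,l,st,ce=cv2.connectedComponentsWithStats(m)
    for i in range(1,k):
        if st[i,4]>15: print(n,st[i,4],cv2.minEnclosingCircle((w[l==i][:,:2]*1000).astype(np.float32)))
E
```

```text
[0.54131951 0.39847617 0.08235518] [-0.15652466  1.04809692  0.51015968]
scene 34 ((533.3121337890625, 292.6173095703125), 13.583152770996094)
scene 17 ((546.97314453125, 296.0966796875), 15.587762832641602)
scene 135 ((545.9998779296875, 376.36505126953125), 41.01471710205078)
```

{"name": "send_rows", "arguments": {
  "targets": "0.53 -0.011 0 0 0;0.53 -0.011 0 0 0;0.53 -0.011 0 0 0;0.53 -0.01 0 0 0;0.53 -0.01 0 0 0"
}}

```text
time: 49.58
tool_pos: [0.5389, 0.3458, 0.082]
tcp_rot: [0.0, 0.722, 0.692, -0.0]
force: [-0.3, 1.8, 0.2]
opening: 0.0402
grip_force: 0.4
```

```bash
cat >> h.py <<'E'
def dish(n="scene"):
    p=imaging.grab_frame(n); w=cloud(p); z=w[...,2]
    m=(np.hypot(w[...,0]-.54,w[...,1]-.31)<.07)&(z>.010)&(z<.022)
    q=w[m][:,:2]*1000; print(n,m.sum(),"y max",np.sort(q[:,1])[-5:].round(1),"x",np.percentile(q[:,0],[0,2,98,100]).round(1))
    return p
E
python3 - <<'E'
from h import *
s=observe(); print(s["tool_pos"],s["force"]); p=dish(); pr()
E
```

```text
[0.53894139 0.34584849 0.08204863] [-0.34812028  1.76062021  0.23530392]
scene 104 y max [352.9 355.2 355.6 357.8 358.4] x [505.8 508.2 568.5 571.9]
t 49.62 grasp in press 158.5 -17.6 F -0.7 0.9 0.6 open 0.0403 tz -0.02
```

{"name": "send_rows", "arguments": {
  "targets": "0.53 -0.007 0 0 0;0.53 -0.005 0 0 0;0.53 -0.003 0 0 0;0.53 0 0 0 0;0.53 0 0 0 0"
}}

```text
time: 50.25
tool_pos: [0.5383, 0.3316, 0.0821]
tcp_rot: [0.0, 0.722, 0.692, -0.0]
force: [-0.1, 0.3, -0.6]
opening: 0.0397
grip_force: 0.0
```

{"name": "send_rows", "arguments": {
  "targets": "0.53 0.02 0 0 0;0.53 0.04 0 0 0;0.53 0.05 0 0 0;0.53 0.05 0 -0.04 0;0 0 0 -0.06 0"
}}

```text
time: 50.88
tool_pos: [0.5433, 0.4948, 0.1794]
tcp_rot: [-0.001, 0.72, 0.694, -0.001]
force: [0.5, -0.3, -0.2]
opening: 0.0569
grip_force: 0.0
```

```bash
python3 - <<'E'
from h import *
a=dish(); b=dish("top"); print(observe()["tool_pos"])
for p in(a,b):
  print([(round(e["conf"],2),np.round(ray(p,e["pixel"],0)*1000,1)) for e in imaging.spot_point(p,"dish")][:2],[np.round(ray(p,e["pixel"],.024)*1000,1) for e in imaging.spot_point(p,"spout")][:1],[e["box"] for e in imaging.spot_in(p,"dish")][:1])
cv2.imwrite("pics/g.png",np.hstack([cv2.resize(a["img"][250:320,330:410],(400,350),interpolation=cv2.INTER_CUBIC),cv2.resize(b["img"][160:230,150:230],(400,350),interpolation=cv2.INTER_CUBIC)]))
E
```

```text
scene 94 y max [328.1 328.4 328.6 329.1 329.8] x [506.1 507.6 567.6 568.1]
top 63 y max [323.5 323.5 323.7 323.9 324.1] x [511.  511.7 568.4 568.5]
[0.54677926 0.4950454  0.18929201]
[(0.52, array([546.1, 298. ])), (0.17, array([580.2, 205.1]))] [array([538.7, 297.4])] [[359.6, 280.7, 384.6, 296.5]]
[(0.69, array([545.6, 291.4]))] [array([538.6, 294.4])] [[176.3, 184.8, 198.7, 208.6]]
```

View pics/g.png

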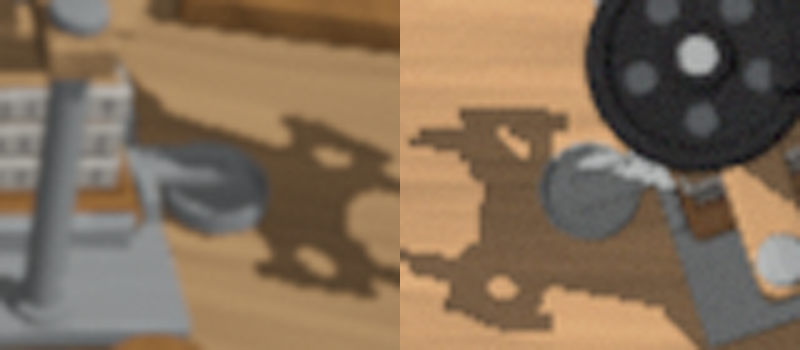

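{"name": "send_rows", "arguments": {
  "targets": "0 0 0 -0.054 0;0 0 0 -0.054 0;0 0 0 -0.054 0;0 0 0 -0.054 0;0 0 0 -0.05 0"
}}

```text
time: 51.9
tool_pos: [0.5451, 0.49, 0.4478]
tcp_rot: [-0.0, 0.722, 0.692, -0.001]
force: [0.8, 0.6, 0.1]
opening: 0.0854
grip_force: 0.0
```

{"name": "send_rows", "arguments": {
  "targets": "0 -0.0436 0.004 0 0;0 -0.0436 0.004 0 0;0 -0.0436 0.004 0 0;0 -0.0436 0.004 0 0;0 -0.0436 0.004 0 0"
}}

```text
time: 52.52
tool_pos: [0.5559, 0.27, 0.4457]
tcp_rot: [-0.0, 0.722, 0.692, -0.001]
force: [0.4, 0.6, -0.5]
opening: 0.0856
grip_force: 0.0
```

{"name": "send_rows", "arguments": {
  "targets": "0 -0.0436 0.004 0 0;0 -0.0436 0.004 0 0;0 -0.0436 0.004 0 0;0 0 0 0 0;0 0 0 0 0"
}}

```text
time: 53.15
tool_pos: [0.5624, 0.1406, 0.4463]
tcp_rot: [-0.001, 0.722, 0.692, -0.0]
force: [0.9, 0.8, -0.7]
opening: 0.0857
grip_force: 0.0
```

```bash
python3 - <<'E'
from h import *
go([.564,.1448,.3785],-2.4)
p=imaging.grab_frame("scene"); w=cloud(p); z=w[...,2]
m=(np.hypot(w[...,0]-.568,w[...,1]-.15)<.05)&(z>.312)&(z<.335); print("crank scene",m.sum(),np.nanmean(w[m],0))
E
```

```text
t 53.15 tcp [562.4 140.6 446.3] toolshift mm [ 4.3  1.5 67.8] turn -0.0006006818456879295 q6 0.27 alt 3.1409919717441053
crank scene 55 [0.56905276 0.14815012 0.3232655 ]
```

{"name": "send_rows", "arguments": {
  "targets": "0 0.0043 0.0015 0.02 0;0 0 0 0.02 0;0 0 0 0.015 0;0 0 0 0.0125 0;0 0 0 0 0"
}}

```text
time: 53.82
tool_pos: [0.5638, 0.1449, 0.3787]
tcp_rot: [-0.0, 0.722, 0.692, -0.001]
force: [0.2, -0.2, 0.3]
opening: 0.0852
grip_force: 0.0
```

{"name": "send_rows", "arguments": {
  "targets": "1 0 0 0 0;1 0 0 0 0;1 0 0 0 0;1 0 0 0 0;1 0 0 0 0"
}}

```text
time: 54.45
tool_pos: [0.5642, 0.1446, 0.3802]
tcp_rot: [0.0, 0.722, 0.692, 0.0]
force: [0.0, -0.6, 1.5]
opening: 0.0158
grip_force: 58.5
```

```bash
python3 - <<'E'
from h import *
pr(); print(observe()["tool_pos"],observe()["grip_force"])
p=imaging.grab_frame("scene");cv2.imwrite("pics/h1.png",cv2.resize(p["img"][130:230,280:400],(720,600),interpolation=cv2.INTER_CUBIC))
E
```

```text
t 54.45 grasp in press -38.5 25.5 F -0.6 0.2 1.5 open 0.0158 tz 0.0
[0.56422097 0.14457355 0.38016695] 58.48610579967499
```

```bash
cat > circ.py <<'E'
import sys; from h import *
t0,t1,n=float(sys.argv[1]),float(sys.argv[2]),int(sys.argv[3]); s,m=tool(); r=46
b=np.radians(109.6);X=np.array([np.cos(b),np.sin(b),0]);Y=np.array([-X[1],X[0],0]); C=np.array([575.3,189.4,0])
M=np.round(m); a=np.radians(87.6); M=np.array([[np.cos(a),np.sin(a),0],[np.sin(a),-np.cos(a),0],[0,0,-1]]) 
T=np.linspace(t0,t1,n+1); P=[C+r*(-np.cos(t)*X+np.sin(t)*Y)-[0,0,3.82*t] for t in T]
rows=[M.T@(q-p)/1000 for p,q in zip(P,P[1:])]
# round with carried error
e=np.zeros(3); out=[]
for v in rows:
    v=v+e; q=np.round(v,4); e=v-q; out.append("1 %g %g %g 0"%tuple(q))
for i in range(0,n,5): print(";".join(out[i:i+5]))
print("expected now",np.round(P[0][:2],1),"have",np.round(s["tool_pos"]*1000,1))
E
python3 circ.py 0.585 3.585 10
```

```text
1 0.0047 -0.0129 0.0011 0;1 0.0084 -0.0109 0.0012 0;1 0.0112 -0.008 0.0011 0;1 0.013 -0.0044 0.0012 0;1 0.0137 -0.0002 0.0011 0
1 0.0133 0.0038 0.0012 0;1 0.0115 0.0075 0.0011 0;1 0.0087 0.0106 0.0012 0;1 0.0052 0.0127 0.0011 0;1 0.0013 0.0137 0.0012 0
expected now [564.2 144.8] have [564.2 144.6 380.2]
```

{"name": "send_rows", "arguments": {
  "targets": "1 0.0047 -0.0129 0.0011 0;1 0.0084 -0.0109 0.0012 0;1 0.0112 -0.008 0.0011 0;1 0.013 -0.0044 0.0012 0;1 0.0137 -0.0002 0.0011 0"
}}

```text
time: 55.12
tool_pos: [0.5295, 0.1953, 0.3746]
tcp_rot: [0.002, 0.722, 0.692, -0.001]
force: [1.3, -7.2, 4.0]
opening: 0.016
grip_force: 59.1
```

```bash
cat > ang.py <<'E'
from h import *
s=observe(); b=np.radians(109.6);X=np.array([np.cos(b),np.sin(b)]);Y=np.array([-X[1],X[0]])
d=s["tool_pos"][:2]*1000-[575.3,189.4]; x,y=d@X,d@Y; print("r",np.hypot(x,y).round(1),"theta",np.arctan2(y,-x)%6.283,"z",s["tool_pos"][2]*1000,"F",s["force"].round(1),"open",s["opening"],"rot",s["tcp_rot"].round(3))
E
python3 ang.py
```

```text
r 46.2 theta 2.041348413090602 z 374.62757278841536 F [ 1.3 -7.2  4. ] open 0.016049838708124927 rot [ 0.002  0.722  0.692 -0.001]
```

{"name": "send_rows", "arguments": {
  "targets": "1 0.0133 0.0038 0.0012 0;1 0.0115 0.0075 0.0011 0;1 0.0087 0.0106 0.0012 0;1 0.0052 0.0127 0.0011 0;1 0.0013 0.0137 0.0012 0"
}}

```text
time: 55.75
tool_pos: [0.5779, 0.2353, 0.3689]
tcp_rot: [-0.002, 0.722, 0.692, -0.002]
force: [-7.1, -3.2, 7.8]
opening: 0.0155
grip_force: 59.4
```

```bash
python3 ang.py; python3 circ.py 3.585 8.085 15
```

```text
r 46.0 theta 3.5401946091417402 z 368.85182070744924 F [-7.1 -3.2  7.8] open 0.015469789228805729 rot [-0.002  0.722  0.692 -0.002]
1 -0.0029 0.0134 0.0011 0;1 -0.0067 0.0121 0.0012 0;1 -0.0099 0.0094 0.0011 0;1 -0.0123 0.0062 0.0012 0;1 -0.0136 0.0022 0.0011 0
1 -0.0136 -0.0019 0.0012 0;1 -0.0125 -0.0059 0.0011 0;1 -0.0101 -0.0092 0.0012 0;1 -0.007 -0.0119 0.0011 0;1 -0.0032 -0.0134 0.0012 0
1 0.001 -0.0137 0.0011 0;1 0.0049 -0.0128 0.0012 0;1 0.0085 -0.0108 0.0011 0;1 0.0114 -0.0078 0.0011 0;1 0.0131 -0.0041 0.0012 0
expected now [580.  235.2] have [577.9 235.3 368.9]
```

{"name": "send_rows", "arguments": {
  "targets": "1 -0.0029 0.0134 0.0011 0;1 -0.0067 0.0121 0.0012 0;1 -0.0099 0.0094 0.0011 0;1 -0.0123 0.0062 0.0012 0;1 -0.0136 0.0022 0.0011 0"
}}

```text
time: 56.38
tool_pos: [0.6212, 0.1903, 0.3632]
tcp_rot: [-0.002, 0.721, 0.693, 0.003]
force: [-1.3, 6.4, 3.5]
opening: 0.0158
grip_force: 59.1
```

{"name": "send_rows", "arguments": {
  "targets": "1 -0.0136 -0.0019 0.0012 0;1 -0.0125 -0.0059 0.0011 0;1 -0.0101 -0.0092 0.0012 0;1 -0.007 -0.0119 0.0011 0;1 -0.0032 -0.0134 0.0012 0"
}}

```text
time: 57.0
tool_pos: [0.5789, 0.1433, 0.3575]
tcp_rot: [0.002, 0.722, 0.692, 0.003]
force: [7.4, 2.0, 1.1]
opening: 0.0156
grip_force: 59.0
```

```bash
python3 ang.py
```

```text
r 46.2 theta 0.2647688305489183 z 357.4769011825679 F [7.4 2.  1.1] open 0.015632665642305994 rot [0.002 0.722 0.692 0.003]
```

{"name": "send_rows", "arguments": {
  "targets": "1 0.001 -0.0137 0.0011 0;1 0.0049 -0.0128 0.0012 0;1 0.0085 -0.0108 0.0011 0;1 0.0114 -0.0078 0.0011 0;1 0.0131 -0.0041 0.0012 0"
}}

```text
time: 57.62
tool_pos: [0.5296, 0.1824, 0.3517]
tcp_rot: [0.003, 0.722, 0.692, -0.001]
force: [3.2, -6.6, 3.2]
opening: 0.0156
grip_force: 59.2
```

```bash
python3 ang.py; python3 circ.py 8.085 10.835 10
python3 - <<'E'
from h import *
p=imaging.grab_frame("top")
for n in("scene",):
    p=imaging.grab_frame(n);w=cloud(p);z=w[...,2];b=np.radians(109.6);X=np.array([np.cos(b),np.sin(b)]);Y=np.array([-X[1],X[0]]);d=w[...,:2]*1000-[573,193];U=d@X;V=d@Y
    k=(U<-58)&(U>-95)&(abs(V)<25)&(z>.12)&(z<.2); print(k.sum(),sorted([(int(a),int(c),int(q*1000)) for a,c,q in zip(U[k],V[k],z[k])]))
    print([e for e in imaging.spot_point(p,"gauge")][:2])
E
```

```text
r 46.2 theta 1.7615240844661866 z 351.6779597896199 F [ 3.2 -6.6  3.2] open 0.015635698469365356 rot [ 0.003  0.722  0.692 -0.001]
1 0.0126 -0.0002 0.0011 0;1 0.0122 0.0032 0.001 0;1 0.0108 0.0065 0.0011 0;1 0.0087 0.0091 0.001 0;1 0.0059 0.0111 0.0011 0
1 0.0027 0.0124 0.001 0;1 -0.0008 0.0126 0.0011 0;1 -0.0042 0.0119 0.001 0;1 -0.0073 0.0103 0.0011 0;1 -0.0098 0.0079 0.001 0
expected now [529.6 184.3] have [529.6 182.4 351.7]
63 [(-76, -5, 128), (-76, -3, 130), (-76, 5, 146), (-75, -8, 148), (-75, -6, 149), (-75, 0, 130), (-75, 2, 131), (-74, -7, 130), (-74, 0, 150), (-73, -4, 130), (-73, -3, 134), (-73, -1, 135), (-73, 0, 138), (-73, 2, 145), (-72, -6, 146), (-72, -6, 149), (-71, -7, 129), (-71, -3, 130), (-71, -2, 133), (-71, -1, 135), (-71, -1, 138), (-71, 2, 145), (-71, 3, 147), (-69, -8, 147), (-69, -3, 147), (-68, -4, 131), (-68, -3, 126), (-68, 0, 130), (-68, 0, 133), (-68, 2, 145), (-68, 3, 148), (-68, 5, 149), (-67, -8, 147), (-67, -7, 150), (-66, -5, 131), (-66, 2, 145), (-66, 3, 147), (-66, 3, 150), (-65, -4, 127), (-65, 0, 131), (-65, 3, 130), (-64, -7, 147), (-64, -5, 148), (-64, -1, 148), (-63, -5, 131), (-63, -4, 127), (-63, 2, 148), (-62, 0, 130), (-62, 2, 131), (-61, -7, 129), (-61, -7, 146), (-61, -4, 147), (-61, -2, 149), (-61, 2, 148), (-60, -4, 131), (-60, -1, 131), (-60, 1, 132), (-59, -9, 148), (-59, -3, 147), (-58, -5, 128), (-58, -4, 130), (-58, -1, 148), (-58, 2, 148)]
[{'pixel': [253.8, 307.6], 'conf': 0.66}]
```

{"name": "send_rows", "arguments": {
  "targets": "1 0.0126 -0.0002 0.0011 0;1 0.0122 0.0032 0.001 0;1 0.0108 0.0065 0.0011 0;1 0.0087 0.0091 0.001 0;1 0.0059 0.0111 0.0011 0"
}}

```text
time: 58.4
tool_pos: [0.5591, 0.2324, 0.3465]
tcp_rot: [-0.001, 0.722, 0.692, -0.003]
force: [-6.7, -5.0, 9.8]
opening: 0.0163
grip_force: 59.9
```

{"name": "send_rows", "arguments": {
  "targets": "1 0.0027 0.0124 0.001 0;1 -0.0008 0.0126 0.0011 0;1 -0.0042 0.0119 0.001 0;1 -0.0073 0.0103 0.0011 0;1 -0.0098 0.0079 0.001 0"
}}

```text
time: 59.02
tool_pos: [0.6134, 0.215, 0.3415]
tcp_rot: [-0.005, 0.721, 0.693, 0.002]
force: [-6.9, 10.3, 7.1]
opening: 0.0158
grip_force: 59.8
```

```bash
python3 ang.py; cat > gauge.py <<'E'
from h import *
p=imaging.grab_frame("scene");w=cloud(p);z=w[...,2];b=np.radians(109.6);X=np.array([np.cos(b),np.sin(b)]);Y=np.array([-X[1],X[0]]);d=w[...,:2]*1000-[573,193];U=d@X;V=d@Y
k=(U<-55)&(U>-95)&(abs(V)<25)&(z>.105)&(z<.2); r,c=np.nonzero(k)
for rr in sorted(set(r)): print(rr,[(int(cc),round(float(z[rr,cc])*1000)) for cc in c[r==rr]])
print([ (e["pixel"],e["conf"]) for e in imaging.spot_point(p,"gauge")][:2])
cv2.imwrite("pics/gauge.png",cv2.resize(p["img"][225:285,280:360],(800,600),interpolation=cv2.INTER_CUBIC))
E
python3 gauge.py; python3 circ.py 10.835 11.135 5
```

```text
r 45.8 theta 4.462932943357419 z 341.4693217938446 F [-6.9 10.3  7.1] open 0.015840468094426522 rot [-0.005  0.721  0.693  0.002]
251 [(308, 138), (309, 139), (310, 140), (311, 138)]
252 [(307, 138), (308, 139), (309, 139), (310, 139), (311, 141), (312, 141), (313, 139), (314, 138), (315, 138)]
253 [(307, 137), (308, 137), (309, 138), (310, 135), (311, 135), (312, 139), (313, 137), (314, 140), (315, 140)]
254 [(308, 138), (309, 140), (310, 138), (311, 137), (312, 139), (313, 140), (314, 139), (315, 137)]
255 [(307, 129), (308, 137), (309, 137), (310, 136), (311, 136), (312, 135), (313, 136), (314, 136), (315, 135)]
256 [(307, 131), (308, 130), (309, 130), (310, 130), (311, 130), (312, 131), (313, 128), (314, 129), (315, 129)]
257 [(307, 129), (308, 130), (309, 128), (310, 128), (311, 127), (312, 128), (313, 127), (314, 131), (315, 129)]
[([253.5, 311.1], 0.74)]
1 -0.0024 0.0014 0.0002 0;1 -0.0025 0.0012 0.0003 0;1 -0.0025 0.001 0.0002 0;1 -0.0026 0.0009 0.0002 0;1 -0.0027 0.0008 0.0002 0
expected now [615.6 211.6] have [614.2 213.7 341.3]
```

{"name": "send_rows", "arguments": {
  "targets": "1 -0.0024 0.0014 0.0002 0;1 -0.0025 0.0012 0.0003 0;1 -0.0025 0.001 0.0002 0;1 -0.0026 0.0009 0.0002 0;1 -0.0027 0.0008 0.0002 0"
}}

```text
time: 59.75
tool_pos: [0.6189, 0.2032, 0.3404]
tcp_rot: [-0.005, 0.721, 0.693, 0.004]
force: [-2.7, 11.7, 5.1]
opening: 0.0155
grip_force: 59.5
```

```bash
python3 ang.py; python3 circ.py 11.135 11.235 3; python3 - <<'E'
from h import *
# plate underside: points of plate edge / stack top in top view
E
```

```text
r 45.8 theta 4.748079772085058 z 340.4313990347304 F [-2.7 11.7  5.1] open 0.015492539011588168 rot [-0.005  0.721  0.693  0.004]
1 -0.0015 0.0003 0.0001 0;1 -0.0015 0.0003 0.0002 0;1 -0.0015 0.0003 0.0001 0
expected now [620.4 198.7] have [618.9 203.2 340.4]
```

{"name": "send_rows", "arguments": {
  "targets": "1 -0.0015 0.0003 0.0001 0;1 -0.0015 0.0003 0.0002 0;1 -0.0015 0.0003 0.0001 0;1 0 0 0 0;1 0 0 0 0"
}}

```text
time: 60.38
tool_pos: [0.6201, 0.1987, 0.34]
tcp_rot: [-0.004, 0.721, 0.693, 0.004]
force: [-1.4, 12.3, 5.5]
opening: 0.0156
grip_force: 59.4
```

```bash
python3 ang.py; python3 gauge.py
```

```text
r 45.8 theta 4.848941689102556 z 340.03683513537095 F [-1.4 12.3  5.5] open 0.015552104609632125 rot [-0.004  0.721  0.693  0.004]
252 [(307, 140), (308, 138), (309, 138), (310, 139), (311, 137), (312, 137), (313, 138), (314, 139)]
253 [(307, 135), (308, 138), (309, 136), (310, 137), (311, 137), (312, 137), (313, 138), (314, 137), (315, 136)]
254 [(308, 137), (309, 135), (310, 136), (311, 136), (312, 138), (313, 139), (314, 137), (315, 138)]
255 [(307, 129), (308, 137), (309, 137), (310, 137), (311, 137), (312, 137), (313, 136), (314, 135), (315, 137)]
256 [(307, 133), (308, 134), (309, 135), (310, 136), (311, 135), (312, 131), (313, 128), (314, 131), (315, 130)]
257 [(307, 126), (308, 129), (309, 129), (311, 128), (312, 128), (313, 128), (314, 131), (315, 127)]
[([254.2, 307.1], 0.62)]
```

View pics/gauge.png

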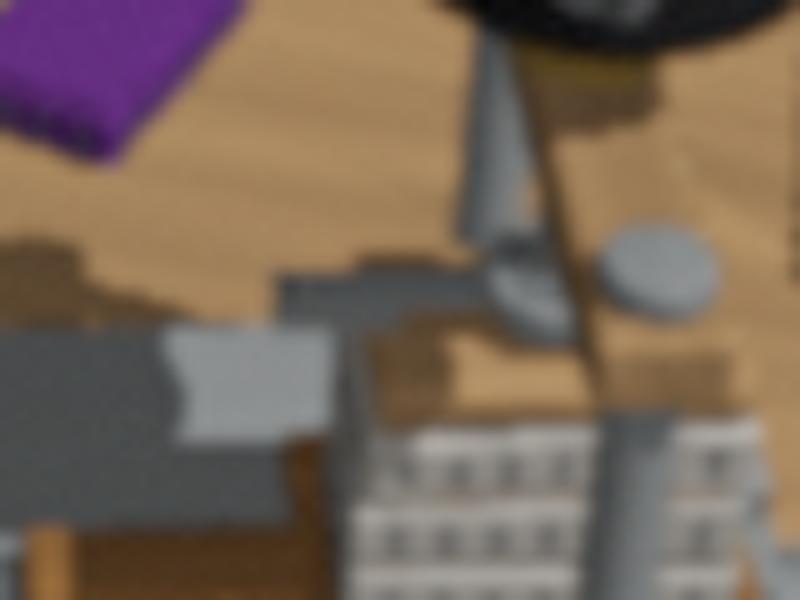

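{"name": "send_rows", "arguments": {
  "targets": "0.65 0 0 0 0;0.65 0 0 0 0;0.65 0 0 -0.015 0;0.65 0 0 -0.04 0;0.65 0 0 -0.05 0"
}}

```text
time: 61.1
tool_pos: [0.6207, 0.1935, 0.445]
tcp_rot: [-0.0, 0.722, 0.692, -0.001]
force: [1.6, 0.6, 0.5]
opening: 0.0296
grip_force: 0.0
```

{"name": "send_rows", "arguments": {
  "targets": "0 0 -0.03 -0.03 0;0 0 -0.04 0 0;0 0 -0.04 0 0;0 0 -0.04 0 0;0 0 -0.04 0 0"
}}

```text
time: 61.72
tool_pos: [0.4297, 0.2016, 0.475]
tcp_rot: [0.0, 0.722, 0.692, 0.001]
force: [0.2, 0.1, -0.9]
opening: 0.0856
grip_force: 0.0
```

```bash
python3 - <<'E'
from h import *
b=np.radians(109.6);X=np.array([np.cos(b),np.sin(b)]);Y=np.array([-X[1],X[0]])
p=imaging.grab_frame("scene");w=cloud(p);z=w[...,2]
m=(np.hypot(w[...,0]-.575,w[...,1]-.192)<.07)&(z>.271); c=np.nanmean(w[m],0)[:2]*1000-[578,193]; print("crank",m.sum(),np.nanmean(w[m],0),"theta",np.arctan2(c@Y,-(c@X))%6.283, np.nanmax(z[m]))
dish(); p=dish("top"); s=observe(); print(s["tool_pos"],s["force"],s["time"])
w=cloud(p);z=w[...,2];d=w[...,:2]*1000-([578.5,187.0]); U=d@X;V=d@Y
k=(abs(z-.042)<.005)&(U<-70)&(U>-150)&(abs(V)<30); print("handle",U[k].min(),V[k].min(),V[k].max())
E
python3 gauge.py
```

```text
crank 67 [0.62413625 0.20237856 0.28242633] theta 4.853741232139217 0.29040618360962145
scene 97 y max [327.9 328.4 328.9 329.1 329.7] x [504.4 507.7 567.4 568. ]
top 18 y max [300.5 302.  304.2 306.7 307. ] x [526.6 527.5 568.8 568.9]
[0.42972559 0.20168108 0.47582894] [ 0.75341451 -0.21002406 -0.4633104 ] 61.875
handle -138.1113303766055 -14.09939275398612 13.905287642937516
252 [(307, 137), (308, 137), (309, 138), (310, 135), (311, 139), (312, 137), (313, 140), (314, 137)]
253 [(307, 135), (308, 138), (309, 138), (310, 136), (311, 137), (312, 137), (313, 138), (314, 137), (315, 138)]
254 [(308, 138), (309, 140), (310, 139), (311, 139), (312, 139), (313, 137), (314, 140), (315, 138)]
255 [(307, 127), (308, 138), (309, 137), (310, 138), (311, 136), (312, 135), (313, 136), (314, 137), (315, 137)]
256 [(307, 128), (308, 134), (309, 136), (310, 133), (311, 133), (312, 130), (313, 130), (314, 131), (315, 130)]
257 [(307, 130), (308, 130), (309, 131), (310, 127), (311, 129), (312, 129), (313, 128), (314, 129), (315, 130)]
[([256.3, 309.4], 0.69)]
```

Wheel, dish and paddle are all where they should be, and the robot is clear of everything.

```bash
python3 -c "
from rig import hand_in
print(hand_in())"
```

```text
the job is handed in; nothing more can be done
None
```

I handed the job in at about 62 s, with no verdict returned. All three moulds are stacked squarely on the paddle, the paddle is home, the dish is under the spout, and the wheel is wound until the gauge pin reads level with the arm, then released.

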